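# Prop up a pattern panel from the roll-top box

### The arm

A 7-joint arm with a two-finger parallel gripper is mounted at the origin on the work surface. World frame = base frame: x ahead of the robot, y to its left, z up, the work surface at z = 0. Lengths are in m, angles in rad, forces in N, time in s.
With the tool pointing down it reaches from about 0.35 to 0.9 m from the base axis. Payload 8.1 kg.
Tool frame: the origin (TCP) lies at the very end of the fingers, on their centre line; the grasp point (between the pads) lies 19 mm behind it (arm.grip_depth is the distance from the TCP to the grasp point, in m); x points along the fingers, z is the direction in which the jaws open and shut, and the axes are right-handed (so a half turn about x gives the same grasp; the last joint's range is limited). The gripper opens to 92 mm and grips with 3 to 60 N. Pads are 19 mm wide; open, the fingers measure 130 mm over their backs; the gripper's body (75 mm by 190 mm) begins 47 mm behind the grasp point.
Start: joints at [-1.437, 0.434, 0.025, 1.573, -0.012, 1.134, -0.075], TCP at [0.147, 0.608, 0.227] pointing down, gripper open.
Joint ranges: [-2.62, 2.62], [-0.44, 2.09], [-1.27, 1.32], [0.08, 2.57], [-1.32, 4.46], [0.12, 2], [-2.74, 2.74]. Speed limits (rad/s): [2.22, 2.22, 3.01, 3.01, 3.14, 3.14, 3.14].

### API

Orientations are given as a rotation vector (axis times angle).
In Python, from cell import status, cams, arm gives the robot as it stands. The module is installed in compiled form; this text tells all that it offers.
- The arm moves only by the tool step_arm, never from a script. Its argument "rows" is a list of rows, each a list of 7 numbers: the gripper command: -1 is fully open, 1 is shut, values between are in proportion, then the shift along the tool's x, y, z as a fraction of full scale, then the turn, a rotation vector about the tool's x, y, z as a fraction of full scale. In form: [[grip, x, y, z, rx, ry, rz], ...]. A call has 1 to 12 rows; each row is the pose to reach, as a shift and turn from the pose commanded when the call began, along the tool's axes at that moment; what a row does not reach only later rows make up. Full scale, the value 1, is 80 cm for a shift and 60 degrees for a turn. A row lasts 1/12 s, in which the tool goes at most 41.7 mm and 7.16 degrees, less where a joint would pass 70% of its speed; a pose out of reach is approached as far as the arm can. A call with a number of a shift or a turn outside -1 to 1 is refused whole. A call with a gripper value outside its range is refused whole. The fingers move at their own pace and stop on an object; "newtons" is the grip in N (left out, the last holds). Time passes only in rows, so rows that repeat a pose let the fingers close. It gives the time, the measured TCP pose, the force and the opening at its end, in the units of the state.
- status.observe(): the state, without advancing time (a new reading comes with each control period).
- cams.get_image(name): name is "scene" or "side" or "wrist"; returns a dict with "pixels" (480x640x3 uint8, red, green, blue), "range_z" (480x640 float32, m along the optical axis (not along the pixel's ray), 0 where there is no reading), "camera_matrix" (3x3 intrinsics, pixels), "eye" and "attitude" of the camera in the world; the wrist camera has in their place "tool_from_camera" (4x4, takes a point from camera to tool coordinates, whose origin is the TCP and whose axes are the tool frame's). Camera axes: x right, y down, z forward; pixel columns grow to the right and rows downward; lengths in m; the calibration is good to about 2 mm. A picture is of the moment at which its call begins: read the wrist's pose just before it.
- arm.sign_off(): hands the job in, once; it reports no verdict.
The state is a dict: "clock": time; "joints": joint angles; "dq": joint speeds; "joint_efforts": joint torques, N m; "position": TCP position; "ee_rot": TCP orientation; "force": force on the tool from outside, world axes, zero at the start; "ft_torque": the same for the moment, N m; "width": opening from 0.0 (shut) to 1.0 (fully open).
Only numpy, scipy, OpenCV 4.12 (cv2) and the standard library are available. Lean on these libraries where they do the work, as an engineer would, in place of code of your own. Each camera call takes 0.05 s, during which the arm holds its last target.

### The job

First swing the display stand's orange prop leg out by pushing it until it hits its stop, then roll the pattern box's slatted cover fully open. Take the pattern panel out and stand it, still right way up, with its foot in the stand's brass groove, centred and leaning back on the leg; let go of it, then roll the box's cover fully shut again. Leave the jars, the brush and the bare gourd where they are.

Things in the scene. Friction and masses are not known exactly. Their poses are not given: they have to be found in the camera images.
- box: Wooden roll-top pattern box, fixed; half cylinder 288 deep (x), 170 wide (y), 164 tall. Origin: middle of its underside on the table; x from its front (nearest the robot) to its rear, z up. Cover axis: along y through x=0, z=20. Front apron 40 tall at x=-140. The panel stands in a slot at x=-75 (floor z=10, rails 14 tall). Stands left or right, the stand opposite.
- cover (a joint): Slatted tambour cover, rad: 0 shut, 1.45 fully open (stop at each end). It rolls up from the front, over the top and back over the rear shell. Outer radius 144; shut, it spans 12 to 96 degrees above the front horizontal. Stays where left; about 2 to 4 N at the handle moves it. May start slightly open.
- cover_handle (a point): Middle of the cover's brass handle bar: 12 dia, 104 long along the box's y, 90 free between its posts, 178 from the cover's axis (28 clear gap to the slats). At 50 degrees above the front horizontal when shut (box x=-114, z=156), moves with the cover, at 133 degrees (x=+121, z=150) when fully open.
- panel_mid (a point): Centre of the loose pattern panel, cream board 110 wide (its y) x 110 tall (its z) x 10 thick (its x), 90 g nominal, with a black house and green tree on both faces. At the start it stands upright in the box slot under the cover, square to the box.
- panel_foot (a point): Middle of the panel's lower edge, 55 below its centre; same axes as panel_mid.
- stand: Dark wood display stand, fixed; base 180 (x) x 170 (y) x 15 thick. Origin: middle of its underside on the table; its +x (front) points roughly to the robot, its -x side is the rear, z up. The leg's upright hinge post is at x=-75, y=0, top 88 above the table. The groove for the panel's foot runs along y near the +x (robot-side) edge.
- ledge (a point): Middle of the groove's floor: stand x=+46, y=0, z=15, axes as the stand's. Groove 20 wide in x (rear rail 6 tall at x=36, brass front lip 14 tall at x=56), 150 long in y. A panel here leans towards the stand's -x, away from the robot, its back on the leg's rubber crossbar, 13 to 24 degrees from upright.
- leg (a joint): Orange prop leg on the upright post, rad: 0 folded, pointing to the stand's -y; 1.571 out against its stop, pointing to the stand's +x at the groove. Flat gate 10 thick, 20 to 67 above the table, 92 long from the post; stays where left; 1 to 2 N. Push on its -x face (turned away from the robot when folded), towards the robot and round. May start partly swung.
- leg_tip (a point): Middle of the rubber crossbar (14 dia, 50 long across the leg) at the leg's free end, 92 from the post axis, 63 above the table.
- red_jar: small round red paint jar with white lid, 50 dia x 65 tall, standing between the box and the stand; bystander, origin at the centre of its underside
- brush: wooden paint brush, 170 long, lying between the box and the stand, nearer the robot; bystander, origin at the centre of its underside and middle of its length
- gourd: bare dried bottle gourd, 109 dia x 144 tall, standing at the left; bystander, origin at the centre of its underside
- white_jar: white jar with blue lid, 56 dia x 55 tall, at the right; bystander, origin at the centre of its underside

How it is judged:
By the outcome, as a careful person would: the job done as asked, in the order asked, and still so for the second after the job is handed in, with the robot touching nothing.
It also fails if it takes over 72 s, if anything falls off the work surface, if the arm or the gripper's body presses on something with over 40 N, if the wrist force passes 120 N, or if a joint passes its speed limit or range.

## Working session

There is one attempt and no reset: what is moved stays moved. The work goes in short steps, Python scripts to look and compute and a tool call to move; the robot and the scene stay as the last step left them, time stands still between calls to the robot, and variables do not carry over. Pictures are saved under pics/ and viewed, and the job is handed in when it is done.

Besides the shell and the picture viewer there is one more tool, called after "Emit:" as name([rows], argument=value, ...), one row to a line, values as JSON. step_arm: Moves the arm, as the interface text tells. Its arguments: {"type":"object","properties":{"rows":{"type":"array","items":{"type":"array","items":{"type":"number"}}},"newtons":{"type":"number"}},"required":["rows"]}

```bash
mkdir -p pics
cat > h.py <<'E'
import numpy as np, cv2
from scipy.spatial.transform import Rotation as R
from cell import status,cams,arm
def snap(n,f):
    s=status.observe(); im=cams.get_image(n); cv2.imwrite('pics/'+f,im['pixels'][:,:,::-1]); 
    np.savez('pics/'+f+'.npz',pos=s['position'],rot=s['ee_rot'],**im); return im
E
python3 - <<'E'
from h import *
s=status.observe(); print(s)
for n in ['scene','side','wrist']:
    im=snap(n,n+'0.png'); print(n,{k:(v if np.size(v)<20 else np.shape(v)) for k,v in im.items()})
E
```

```text
{'clock': 0.0, 'joints': array([-1.43658617,  0.43524096,  0.02499817,  1.57410339, -0.01160159,
        1.13398246, -0.07509116]), 'dq': array([ 9.21040641e-04, -1.49305590e-03,  5.26101020e-04,  9.17233265e-04,
        6.03380435e-05, -1.52970475e-03, -6.18674603e-04]), 'joint_efforts': array([-2.81878902e-04, -6.67866397e+01,  9.84570198e-01, -3.14464438e+01,
       -6.05668151e-02,  4.27112239e-02,  1.67157918e-04]), 'position': array([0.14657671, 0.60704393, 0.22593166]), 'ee_rot': array([-1.03402549,  1.31316921,  1.03218982]), 'force': array([ 0.10376716,  0.39726736, -0.30913688]), 'ft_torque': array([-0.00990592,  0.0057323 ,  0.01247861]), 'width': 0.9981460493758022}
scene {'pixels': (480, 640, 3), 'range_z': (480, 640), 'camera_matrix': array([[462.44551913,   0.        , 328.61799546],
       [  0.        , 462.44551913, 238.70056831],
       [  0.        ,   0.        ,   1.        ]]), 'eye': array([ 1.15378293, -0.29331795,  0.76610288]), 'attitude': array([-2.02554335, -1.31085469,  0.53660933])}
side {'pixels': (480, 640, 3), 'range_z': (480, 640), 'camera_matrix': 
[... 155 characters left out ...]
'eye': array([0.71973878, 1.20365063, 0.92286891]), 'attitude': array([-0.23413138, -2.69944041,  1.44956728])}
wrist {'pixels': (480, 640, 3), 'range_z': (480, 640), 'camera_matrix': array([[403.68861784,   0.        , 323.42301989],
       [  0.        , 403.68861784, 241.1136486 ],
       [  0.        ,   0.        ,   1.        ]]), 'tool_from_camera': array([[-1.09185429e-03, -2.83702797e-01,  9.58911639e-01,
        -1.57495829e-01],
       [ 8.39798037e-04, -9.58912132e-01, -2.83701987e-01,
         7.62839984e-02],
       [ 9.99999051e-01,  4.95530878e-04,  1.28524538e-03,
         7.66847603e-04],
       [ 0.00000000e+00,  0.00000000e+00,  0.00000000e+00,
         1.00000000e+00]])}
```

View pics/scene0.png

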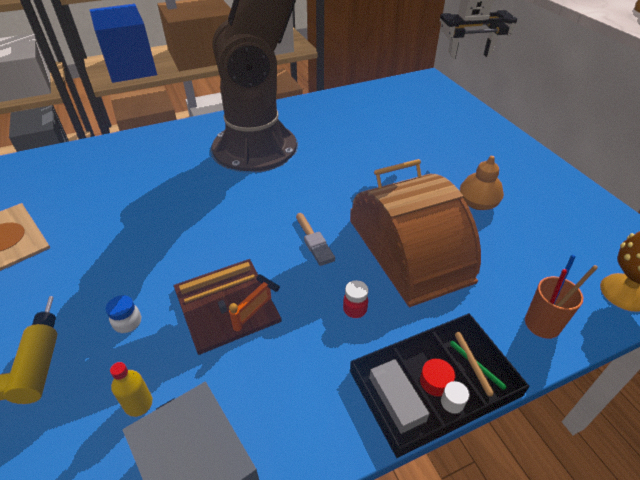

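View pics/side0.png

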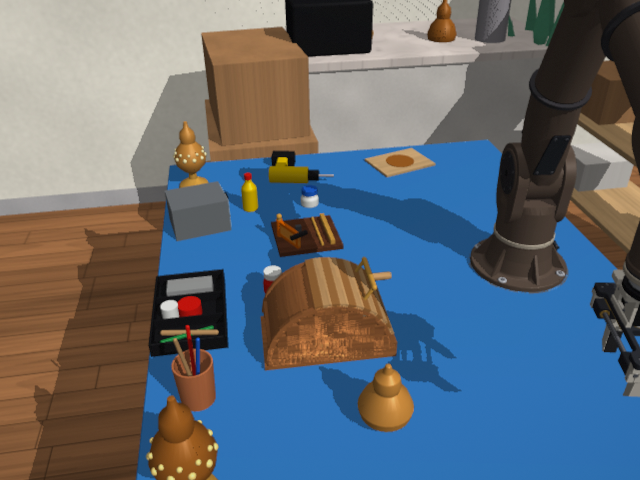

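View pics/wrist0.png

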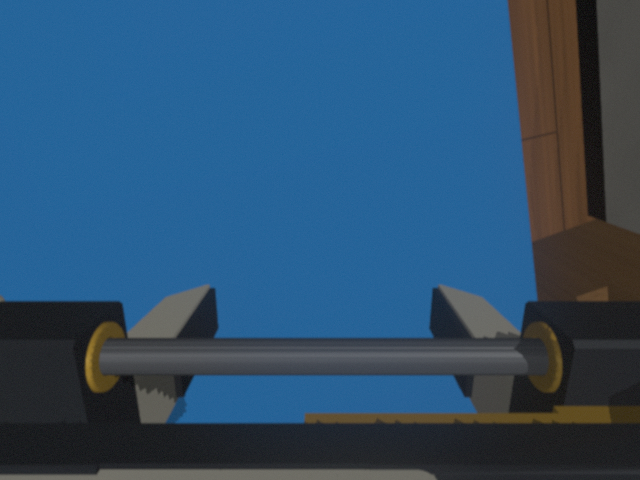

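The scene view shows the stand at about (228,303) with the leg partly swung, the red jar at (356,298), the brush at (315,238), and the box at (420,235) with its handle at (398,168). Next I'll measure these from point clouds.

```bash
cat >> h.py <<'E'
def cloud(im):
    K=im['camera_matrix']; z=im['range_z']; v,u=np.mgrid[0:480,0:640]
    P=np.stack([(u-K[0,2])/K[0,0]*z,(v-K[1,2])/K[1,1]*z,z],-1)
    if 'eye' in im: return P@R.from_rotvec(im['attitude']).as_matrix().T+im['eye']
    T=im['tool_from_camera']; P=P@T[:3,:3].T+T[:3,3]
    return P@R.from_rotvec(im['rot']).as_matrix().T+im['pos']
def ld(f): return dict(np.load('pics/'+f+'.npz'))
def crop(f,x0,y0,x1,y1,o,k=None):
    a=cv2.imread('pics/'+f)[y0:y1,x0:x1]; k=k or min(800/(x1-x0),600/(y1-y0)); cv2.imwrite('pics/'+o,cv2.resize(a,None,fx=k,fy=k,interpolation=cv2.INTER_CUBIC))
E
python3 - <<'E'
from h import *
for f in ['scene0.png','side0.png']:
    im=ld(f); P=cloud(im)
    for p in [(300,380),(150,280)] if 'scene' in f else [(450,430),(300,400)]: print(f,p,P[p[1],p[0]])
    hsv=cv2.cvtColor(im['pixels'],cv2.COLOR_RGB2HSV)
    Z=P[:,:,2]; ok=im['range_z']>0
    # high box cells
    m=ok&(Z>0.02)&(Z<0.25)&(P[:,:,0]>0.2)&(P[:,:,0]<1)&(abs(P[:,:,1])<0.5)
    n,l,st,c=cv2.connectedComponentsWithStats(m.astype(np.uint8))
    for i in range(1,n):
        if st[i,4]>40:
            q=P[l==i]; print(st[i],q.min(0).round(3),q.max(0).round(3))
crop('scene0.png',160,240,300,360,'c1.png')
crop('side0.png',240,190,420,370,'c2.png')
E
```

```text
scene0.png (300, 380) [ 7.56662411e-01 -1.59223024e-01  5.87761914e-04]
scene0.png (150, 280) [ 0.40813619 -0.3662126   0.00183494]
[  350   155   154   144 12919] [0.406 0.105 0.02 ] [0.696 0.487 0.179]
[298 213  13  19  49] [ 0.356 -0.005  0.02 ] [0.422 0.007 0.023]
[304 232  21  14 136] [ 0.431 -0.019  0.02 ] [0.47  0.021 0.024]
[ 527  255   71   79 2556] [0.8   0.288 0.02 ] [0.88  0.37  0.184]
[621 254  19  24 335] [0.825 0.492 0.086] [0.871 0.5   0.139]
[179 262  71  31 529] [ 0.466 -0.312  0.02 ] [ 0.486 -0.163  0.033]
[225 274  29  13  71] [ 0.498 -0.224  0.02 ] [ 0.508 -0.162  0.025]
[ 229  274   51   57 1073] [ 0.545 -0.24   0.02 ] [ 0.623 -0.133  0.09 ]
[343 280  25  33 682] [ 0.632 -0.023  0.02 ] [0.68  0.026 0.068]
[184 291  22  10  52] [ 0.503 -0.311  0.02 ] [ 0.512 -0.266  0.023]
[105 295  34  33 824] [ 0.474 -0.452  0.02 ] [ 0.529 -0.398  0.059]
[218 300   9  12  74] [ 0.549 -0.251  0.02 ] [ 0.569 -0.239  0.038]
[ 350  313  179  140 5029] [ 0.774 -0.071  0.02 ] [0.946 0.192 0.046]
[457 332  36  62 257] [0.798 0.123 0.02 ] [0.925 0.153 0.025]
[ 370  359   59   71 2070] 
[... 160 characters left out ...]
.061] [ 0.91  -0.281  0.105]
side0.png (450, 430) [ 0.36283902  0.4949022  -0.00242733]
side0.png (300, 400) [0.63624224 0.37297126 0.00120084]
[241 172  17  36 430] [ 0.659 -0.446  0.02 ] [ 0.706 -0.398  0.126]
[ 165  181   66   55 2691] [ 0.746 -0.443  0.02 ] [ 0.929 -0.275  0.107]
[301 185  18  18 267] [ 0.47  -0.451  0.02 ] [ 0.524 -0.39   0.061]
[276 213  32  35 516] [ 0.542 -0.257  0.02 ] [ 0.62  -0.132  0.093]
[320 213  15  30 157] [ 0.466 -0.314  0.02 ] [ 0.483 -0.156  0.033]
[  262   256   136   107 11269] [ 0.387 -0.024  0.02 ] [0.694 0.288 0.18 ]
[ 149  269   79  136 5397] [ 0.773 -0.073  0.02 ] [0.944 0.372 0.185]
[ 358  363   56   69 2615] [0.428 0.409 0.02 ] [0.533 0.5   0.146]
```

View pics/c1.png

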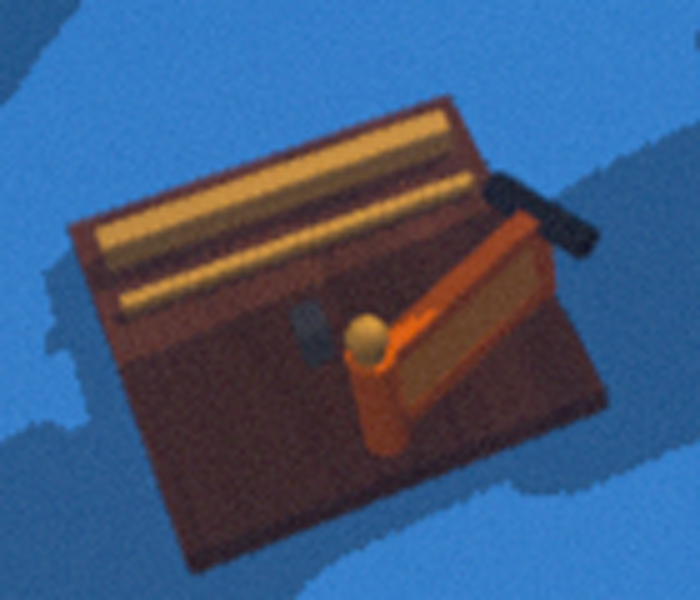

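View pics/c2.png

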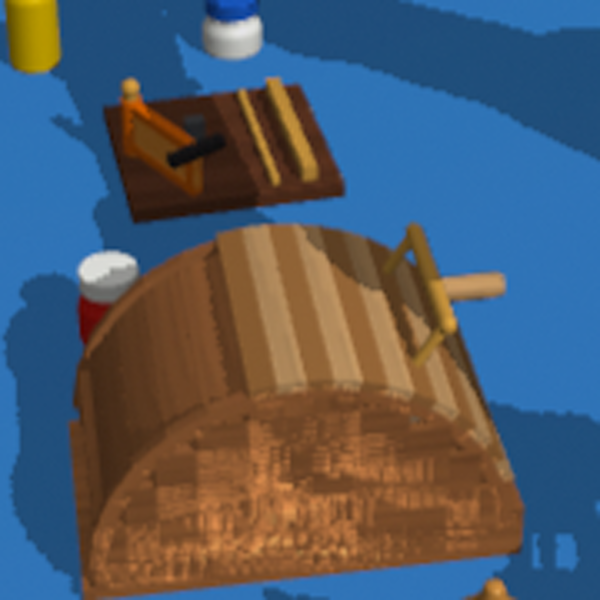

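```bash
cat > m.py <<'E'
from h import *
def ray(im,uv,z):
    K=im['camera_matrix']; uv=np.atleast_2d(uv).astype(float)
    d=np.c_[(uv[:,0]-K[0,2])/K[0,0],(uv[:,1]-K[1,2])/K[1,1],np.ones(len(uv))]@R.from_rotvec(im['attitude']).as_matrix().T
    t=(z-im['eye'][2])/d[:,2]; return im['eye']+d*t[:,None]
if __name__=='__main__':
    for f in ['scene0.png','side0.png']:
        im=ld(f);P=cloud(im);hsv=cv2.cvtColor(im['pixels'],cv2.COLOR_RGB2HSV); h,s,v=cv2.split(hsv)
        reg=(P[:,:,0]>.44)&(P[:,:,0]<.7)&(P[:,:,1]>-.35)&(P[:,:,1]<-.08)&(im['range_z']>0)
        # stand base
        nb=(reg&~((h>95)&(h<125)&(s>120))).astype(np.uint8)
        br=(reg&(h>14)&(h<26)&(s>100)&(v>110)).astype(np.uint8)
        orr=(reg&(h<14)&(s>150)&(v>90)).astype(np.uint8)
        blk=(reg&(v<50)&(P[:,:,2]>.04)).astype(np.uint8)
        for nm,m in [('brass',br),('orange',orr),('black',blk)]:
            n,l,st,c=cv2.connectedComponentsWithStats(m)
            for i in range(1,n):
                if st[i,4]>25:
                    q=P[l==i]; yx=np.argwhere(l==i)[:,::-1].astype(np.float32)
                    r=cv2.minAreaRect(q[:,:2].astype(np.float32))
                    print(f,nm,st[i],'mean',q.mean(0).round(4),'top',np.percentile(q[:,2],95).round(3),np.round(r[0],4),np.round(r[1],4),round(r[2],1))
E
python3 m.py
```

```text
scene0.png brass [179 262  71  28 355] mean [ 0.477  -0.2392  0.0293] top 0.032 [ 0.476  -0.2379] [0.0174 0.1485] 1.6
scene0.png brass [184 275  71  27 220] mean [ 0.5056 -0.2385  0.0207] top 0.023 [ 0.5044 -0.2362] [0.0096 0.1491] 2.2
scene0.png brass [229 303   8   8  47] mean [ 0.6151 -0.2316  0.0861] top 0.09 [ 0.614  -0.2315] [0.013  0.0103] 73.1
scene0.png orange [229 283  38  48 508] mean [ 0.6028 -0.2068  0.0538] top 0.07 [ 0.5809 -0.2058] [0.0468 0.0956] 32.2
side0.png brass [277 214   5   7  26] mean [ 0.6113 -0.2267  0.0804] top 0.086 [ 0.6105 -0.2256] [0.0114 0.0172] 12.5
side0.png brass [320 214  16  30 145] mean [ 0.4739 -0.2228  0.0279] top 0.032 [ 0.4733 -0.2326] [0.0156 0.1536] 3.4
side0.png brass [312 217  12  29  79] mean [ 0.503  -0.228   0.0201] top 0.024 [ 0.5022 -0.2342] [0.0102 0.1574] 3.9
side0.png orange [277 220  21  18 131] mean [ 0.599  -0.2028  0.0572] top 0.07 [ 0.5913 -0.1954] [0.017  0.0899] 31.2
side0.png black [290 229  18  11  85] mean [ 0.5657 -0.1472  0.066 ] top 0.071 [ 0.5663 -0.1476] [0.0537 0.0191] 30.3
```

```bash
cat > m2.py <<'E'
from m import *
from scipy.optimize import least_squares
Q={}
for f in ['scene0.png','side0.png']:
    im=ld(f);P=cloud(im);hsv=cv2.cvtColor(im['pixels'],cv2.COLOR_RGB2HSV); h,s,v=cv2.split(hsv)
    reg=(P[:,:,0]>.38)&(P[:,:,0]<.72)&(P[:,:,1]>.08)&(P[:,:,1]<.33)&(im['range_z']>0)&(P[:,:,2]>.02)&(P[:,:,2]<.24)
    if 'side' in f: reg[:,:262]=0
    print(f,'brown region max z',P[reg][:,2].max())
    # normals
    n=np.cross(np.roll(P,-2,1)-np.roll(P,2,1),np.roll(P,-2,0)-np.roll(P,2,0)); n/=np.linalg.norm(n,axis=2,keepdims=True)+1e-12
    m=reg
    hor=m&(abs(n[:,:,2])<.15)&(abs(n[:,:,1])>.85)
    q=P[hor]; l=np.polyfit(q[:,0],q[:,1],1)
    for _ in range(5):
        r=q[:,1]-np.polyval(l,q[:,0]); k=abs(r-np.median(r))<.006; l=np.polyfit(q[k,0],q[k,1],1)
    print('wall',hor.sum(),k.sum(),'slope deg',np.degrees(np.arctan(l[0])),'y at .55',np.polyval(l,.55),q[k].min(0),q[k].max(0))
    top=m&(n[:,:,2]>.3)|(m&(n[:,:,2]<-.3)); 
    rr=P[m]; 
    # bar: points far from surface, found after fit
    Q[f]=(P,m,hor)
pts=np.concatenate([Q[f][0][Q[f][1]&~Q[f][2]] for f in Q])
def res(p,q): # cx,yaw
    u=(q[:,0]-p[0])*np.cos(p[1])+(q[:,1]-.2)*np.sin(p[1]); return np.hypot(u,q[:,2]-.02)-p[2]
s=least_squares(res,[.55,0,.144],args=(pts,),loss='soft_l1',f_scale=.002); print('cx at y=.2, yaw deg, r',s.x[0],np.degrees(s.x[1]),s.x[2])
p=s.x
for f in Q:
    P,m,hor=Q[f]; q=P[m]; r=res(p,q)+p[2]; k=(r>.166)&(r<.19); b=q[k]
    u=(b[:,0]-p[0])*np.cos(p[1])+(b[:,1]-.2)*np.sin(p[1])
    print(f,'bar',k.sum(),b.mean(0),'r',r[k].mean(),'ang',np.degrees(np.arctan2(b[:,2].mean()-.02,-u.mean())),'y',b[:,1].min(),b[:,1].max(), 'slope', np.polyfit(b[:,1],b[:,0],1)[0] if k.sum()>5 else '')
E
python3 m2.py
```

```text
scene0.png brown region max z 0.17930938385285933
wall 2455 2369 slope deg -1.341416517881449 y at .55 0.10918389372370008 [0.40649347 0.10475155 0.02007684] [0.68790014 0.11439971 0.16158751]
side0.png brown region max z 0.18009599436704515
wall 2342 2322 slope deg -1.4182996949267528 y at .55 0.2785593650550082 [0.41883955 0.27079514 0.0200266 ] [0.68842484 0.28564195 0.16139798]
cx at y=.2, yaw deg, r 0.5460939855546206 -1.486547394930503 0.1397784037170865
scene0.png bar 275 [0.46177458 0.19345195 0.17361502] r 0.1751562463403132 ang 61.29443717586 y 0.13737540070929966 0.2536797710254924 slope 0.026162370814911684
side0.png bar 200 [0.45900237 0.20413263 0.17413609] r 0.17710143555328497 ang 60.51027628875111 y 0.14349784800778287 0.2583213040639314 slope 0.026364120701068396
```

```bash
cat >> h.py <<'E'
def tgt(zd,tilt=0,xd=None):
    "tool pose: x down, z (jaw) along world horizontal angle zd deg; tilt deg about tool y afterwards"
    a=np.radians(zd); z=np.array([np.cos(a),np.sin(a),0]); x=np.array([0,0,-1.]); y=np.cross(z,x)
    return R.from_matrix(np.c_[x,y,z])*R.from_rotvec([0,np.radians(tilt),0])
def go(ps,rot=None,cmd=None):
    s=status.observe(); p0=s['position'] if cmd is None else np.array(cmd[:3]); r0=R.from_rotvec(s['ee_rot'])
    for p in ps:
        d=r0.inv().apply(np.array(p)-p0)/.8
        w=(r0.inv()*rot).as_rotvec()/np.radians(60) if rot is not None else np.zeros(3)
        print(np.round(d,4).tolist(),np.round(w,4).tolist())
def st():
    s=status.observe(); print('t',round(s['clock'],2),'pos',s['position'].round(4),'F',s['force'].round(1),'w',round(s['width'],3)); print('R',R.from_rotvec(s['ee_rot']).as_matrix().round(3).tolist(),'q',s['joints'].round(2))
E
python3 - <<'E'
from h import *
st()
for a in (0,180,90,-90):
    go([(.3,.3,.36),(.62,-.14,.3)],tgt(a)); print(a)
E
```

```text
t 0.15 pos [0.1466 0.6072 0.2261] F [-0.4  0.3 -0. ] w 1.001
R [[-0.0, -0.972, 0.235], [-0.001, 0.235, 0.972], [-1.0, -0.0, -0.001]] q [-1.44  0.44  0.02  1.57 -0.01  1.13 -0.08]
[-0.1669, -0.2766, -0.3285] [1.2738, -0.0009, 0.0008]
[-0.0913, -0.7944, -0.7692] [1.2738, -0.0009, 0.0008]
0
[-0.1669, -0.2766, -0.3285] [-1.7262, -0.0009, -0.0009]
[-0.0913, -0.7944, -0.7692] [-1.7262, -0.0009, -0.0009]
180
[-0.1669, -0.2766, -0.3285] [-0.2262, -0.0011, -0.0]
[-0.0913, -0.7944, -0.7692] [-0.2262, -0.0011, -0.0]
90
[-0.1669, -0.2766, -0.3285] [2.7738, -0.0, 0.0016]
[-0.0913, -0.7944, -0.7692] [2.7738, -0.0, 0.0016]
-90
```

Run:
```python
from h import *
go([(.38,.25,.34)],tgt(-1.4))
```

```text
[-0.1419, -0.3884, -0.3657] [1.2972, -0.0009, 0.0009]
```

Emit:
step_arm([
  [1, -0.142, -0.1, -0.09, 0.3, 0, 0],
  [1, -0.142, -0.388, -0.366, 1, 0, 0],
  [1, -0.142, -0.388, -0.366, 1, 0, 0],
  [1, -0.142, -0.388, -0.366, 1, 0, 0],
  [1, -0.142, -0.388, -0.366, 1, 0, 0],
  [1, -0.142, -0.388, -0.366, 1, 0, 0],
  [1, -0.142, -0.388, -0.366, 1, 0, 0],
  [1, -0.142, -0.388, -0.366, 1, 0, 0],
  [1, -0.142, -0.388, -0.366, 1, 0, 0],
  [1, -0.142, -0.388, -0.366, 1, 0, 0],
  [1, -0.142, -0.388, -0.366, 1, 0, 0],
  [1, -0.142, -0.388, -0.366, 1, 0, 0],
], newtons=20)

```text
clock: 1.15
position: [0.3836, 0.2441, 0.342]
ee_rot: [-0.218, 1.557, 0.218]
force: [0.3, -0.0, 0.5]
width: 0.178
```

Run:
```python
from h import *
st()
go([(.63,-.13,.25),(.63,-.14,.15)],tgt(2))
```

```text
t 1.15 pos [0.3836 0.2441 0.342 ] F [ 0.3 -0.   0.5] w 0.178
R [[0.003, -0.274, 0.962], [0.001, 0.962, 0.274], [-1.0, -0.0, 0.003]] q [-1.08  0.05  0.43  1.8  -0.02  1.29 -0.38]
[0.1156, -0.5341, 0.1679] [0.2315, 0.0028, -0.0001]
[0.2406, -0.546, 0.1641] [0.2315, 0.0028, -0.0001]
```

Emit:
step_arm([
  [1, 0.0, -0.548, 0.166, 0.232, 0, 0],
  [1, 0.0, -0.548, 0.166, 0.232, 0, 0],
  [1, 0.02, -0.548, 0.166, 0.232, 0, 0],
  [1, 0.05, -0.548, 0.166, 0.232, 0, 0],
  [1, 0.11, -0.548, 0.166, 0.232, 0, 0],
  [1, 0.11, -0.548, 0.166, 0.232, 0, 0],
  [1, 0.11, -0.548, 0.166, 0.232, 0, 0],
  [1, 0.11, -0.548, 0.166, 0.232, 0, 0],
  [1, 0.11, -0.548, 0.166, 0.232, 0, 0],
  [1, 0.11, -0.548, 0.166, 0.232, 0, 0],
  [1, 0.11, -0.548, 0.166, 0.232, 0, 0],
  [1, 0.11, -0.548, 0.166, 0.232, 0, 0],
])

```text
clock: 2.15
position: [0.6316, -0.1388, 0.2498]
ee_rot: [-0.033, 1.573, 0.028]
force: [-1.1, -0.0, 0.8]
width: 0.01
```

Run:
```python
from h import *
st()
go([(.638,-.15,.15),(.638,-.15,.035)],tgt(2))
im=snap('scene','scene1.png');snap('wrist','wrist1.png')
```

```text
t 2.15 pos [ 0.6316 -0.1388  0.2498] F [-1.1 -0.   0.8] w 0.01
R [[-0.002, -0.038, 0.999], [-0.003, 0.999, 0.038], [-1.0, -0.003, -0.002]] q [-0.3   0.51  0.68  1.52 -0.33  1.23  0.47]
[0.1247, -0.0138, 0.0078] [0.0034, -0.0023, 0.0032]
[0.2685, -0.0134, 0.0081] [0.0034, -0.0023, 0.0032]
```

View pics/scene1.png

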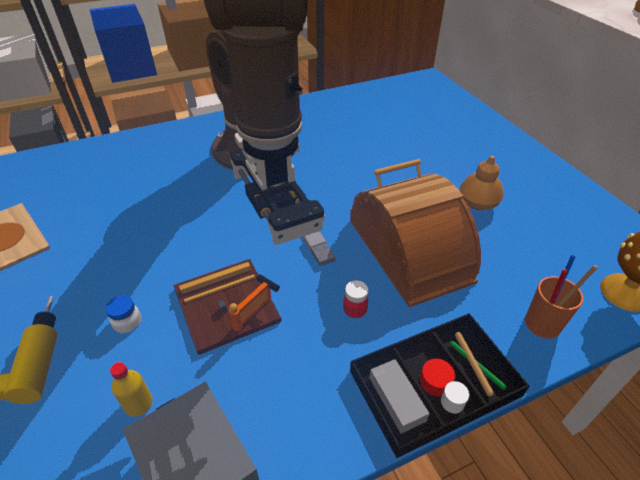

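View pics/wrist1.png

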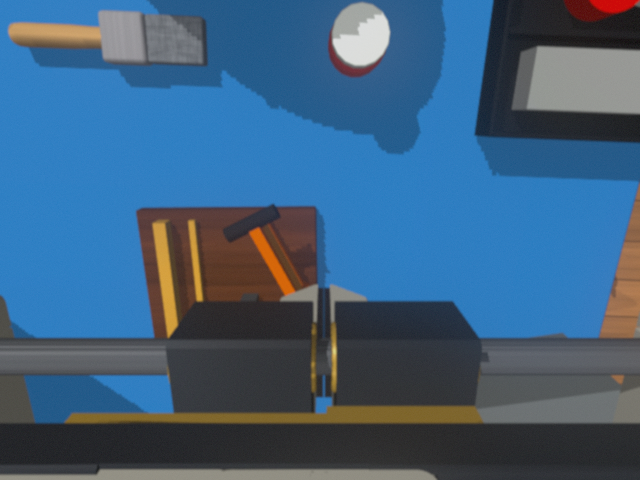

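The arm is above the spot beyond the leg. The wrist view shows the leg at (270,255) and the closed fingers at (325,295) just behind its far face. Descending.

Emit:
step_arm([
  [1, 0.05, -0.013, 0.008, 0, 0, 0],
  [1, 0.1, -0.013, 0.008, 0, 0, 0],
  [1, 0.15, -0.013, 0.008, 0, 0, 0],
  [1, 0.2, -0.013, 0.008, 0, 0, 0],
  [1, 0.24, -0.013, 0.008, 0, 0, 0],
  [1, 0.268, -0.013, 0.008, 0, 0, 0],
  [1, 0.268, -0.013, 0.008, 0, 0, 0],
  [1, 0.268, -0.013, 0.008, 0, 0, 0],
])

```text
clock: 2.92
position: [0.6373, -0.141, 0.0378]
ee_rot: [-0.035, 1.572, 0.036]
force: [0.9, 0.1, 0.4]
width: 0.005
```

Run:
```python
from h import *
st()
post=np.array([.613,-.23]); fold=np.radians(92.3); pts=[]
for th in np.linspace(.45,1.571,8):
    a=fold+th; u=np.array([np.cos(a),np.sin(a)]); n=np.array([np.sin(a),-np.cos(a)])
    d=.005+.019*abs(n[0])+.011*abs(n[1]); p=post+.06*u+d*n; pts.append([*p,.035]); print(np.degrees(a),p)
pts.append([*(p-n*.006),.035])
go(pts)
```

```text
t 2.92 pos [ 0.6373 -0.141   0.0378] F [0.9 0.1 0.4] w 0.005
R [[-0.002, -0.045, 0.999], [0.001, 0.999, 0.045], [-1.0, 0.001, -0.002]] q [-0.21  0.73  0.55  1.71 -0.48  0.84  0.6 ]
118.08310078088704 [ 0.6085243  -0.16438138]
127.25861061433922 [ 0.59799116 -0.16603124]
136.4341204477914 [ 0.58748873 -0.16976248]
145.6096302812436 [ 0.57750034 -0.17563768]
154.78514011469576 [ 0.56853498 -0.18358893]
163.96064994814796 [ 0.56108858 -0.19341124]
173.13615978160013 [ 0.55560414 -0.20476791]
182.31166961505232 [ 0.55237291 -0.21567634]
[0.0035, -0.0275, -0.0373] [0.0, 0.0, 0.0]
[0.0036, -0.029, -0.0505] [0.0, 0.0, 0.0]
[0.0036, -0.033, -0.0639] [0.0, 0.0, 0.0]
[0.0036, -0.0398, -0.0767] [0.0, 0.0, 0.0]
[0.0036, -0.0492, -0.0883] [0.0, 0.0, 0.0]
[0.0036, -0.0611, -0.0982] [0.0, 0.0, 0.0]
[0.0036, -0.0749, -0.1057] [0.0, 0.0, 0.0]
[0.0036, -0.0884, -0.1103] [0.0, 0.0, 0.0]
[0.0036, -0.0959, -0.1104] [0.0, 0.0, 0.0]
```

Emit:
step_arm([
  [1, 0.003, -0.018, -0.025, 0, 0, 0],
  [1, 0.0035, -0.0275, -0.0373, 0, 0, 0],
  [1, 0.0036, -0.029, -0.0505, 0, 0, 0],
  [1, 0.0036, -0.033, -0.0639, 0, 0, 0],
  [1, 0.0036, -0.0398, -0.0767, 0, 0, 0],
  [1, 0.0036, -0.0492, -0.0883, 0, 0, 0],
  [1, 0.0036, -0.055, -0.093, 0, 0, 0],
  [1, 0.0036, -0.0611, -0.0982, 0, 0, 0],
  [1, 0.0036, -0.068, -0.102, 0, 0, 0],
  [1, 0.0036, -0.0749, -0.1057, 0, 0, 0],
  [1, 0.0036, -0.0884, -0.1103, 0, 0, 0],
  [1, 0.0036, -0.0884, -0.1103, 0, 0, 0],
])

```text
clock: 3.92
position: [0.5528, -0.2176, 0.0348]
ee_rot: [-0.033, 1.571, 0.036]
force: [0.3, 0.7, 0.7]
width: 0.006
```

Run:
```python
from h import *
st()
snap('scene','scene2.png');snap('side','side2.png')
crop('scene2.png',160,200,320,360,'c3.png'); crop('side2.png',250,180,370,270,'c4.png')
```

```text
t 3.92 pos [ 0.5528 -0.2176  0.0348] F [0.3 0.7 0.7] w 0.006
R [[-0.0, -0.044, 0.999], [0.002, 0.999, 0.044], [-1.0, 0.002, 0.0]] q [-0.08  0.66  0.53  1.87 -0.48  0.75  0.77]
```

View pics/c3.png

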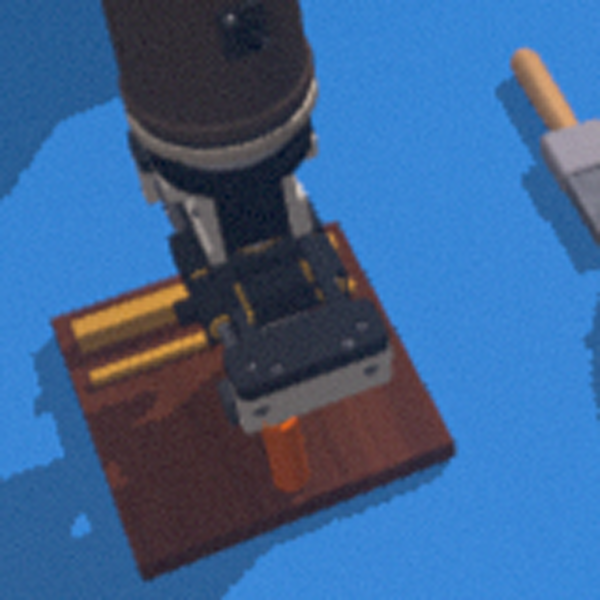

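View pics/c4.png

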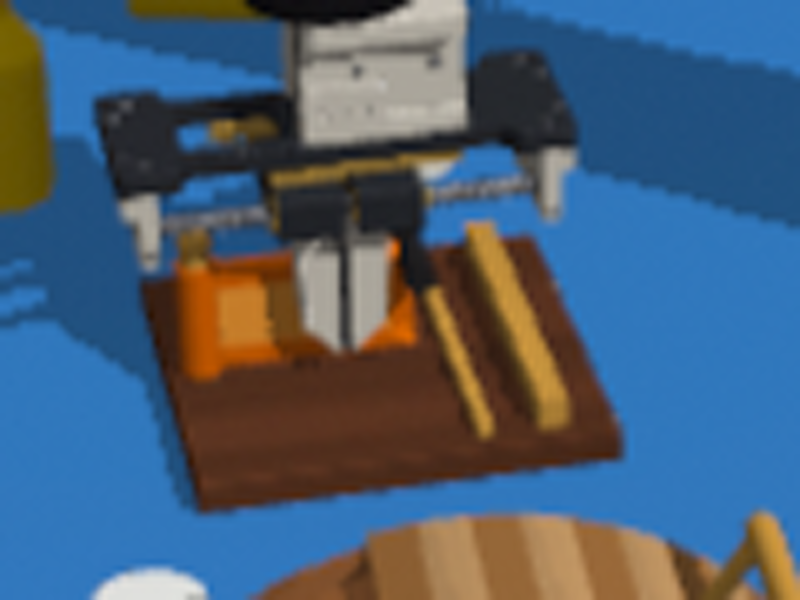

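The leg is pointing almost at the groove, with the fingers on its left face. I'll push a little further until the force shows the stop.

Emit:
step_arm([
  [1, 0, -0.005, 0, 0, 0, 0],
  [1, 0, -0.008, 0, 0, 0, 0],
  [1, 0, -0.01, 0, 0, 0, 0],
  [1, 0, -0.01, 0, 0, 0, 0],
])

```text
clock: 4.35
position: [0.5526, -0.218, 0.0347]
ee_rot: [-0.03, 1.574, 0.047]
force: [-4.9, 24.8, 16.1]
width: 0.003
```

The force rose to 25 N with no movement, so the leg is on its stop. Backing off and lifting.

Emit:
step_arm([
  [1, 0, 0.03, 0, 0, 0, 0],
  [1, 0, 0.06, 0, 0, 0, 0],
  [1, -0.05, 0.06, 0, 0, 0, 0],
  [1, -0.1, 0.06, 0, 0, 0, 0],
  [1, -0.15, 0.06, 0, 0, 0, 0],
  [1, -0.2, 0.06, 0, 0, 0, 0],
  [1, -0.25, 0.06, 0, 0, 0, 0],
  [1, -0.3, 0.06, 0, 0, 0, 0],
  [1, -0.3, 0.06, 0, 0, 0, 0],
])

```text
clock: 5.1
position: [0.5537, -0.1806, 0.2829]
ee_rot: [-0.036, 1.56, 0.03]
force: [0.5, -0.7, -0.2]
width: 0.009
```

Run:
```python
from h import *
st()
snap('wrist','w3.png')
go([(.40,.198,.26),(.40,.198,.15)],tgt(-1.4))
```

```text
t 5.1 pos [ 0.5537 -0.1806  0.2829] F [ 0.5 -0.7 -0.2] w 0.009
R [[0.011, -0.042, 0.999], [-0.003, 0.999, 0.042], [-1.0, -0.004, 0.011]] q [-0.3   0.36  0.72  1.65 -0.25  1.22  0.53]
[0.0218, 0.4799, -0.1708] [0.0641, 0.007, 0.0021]
[0.1593, 0.4802, -0.1718] [0.0641, 0.007, 0.0021]
```

View pics/w3.png

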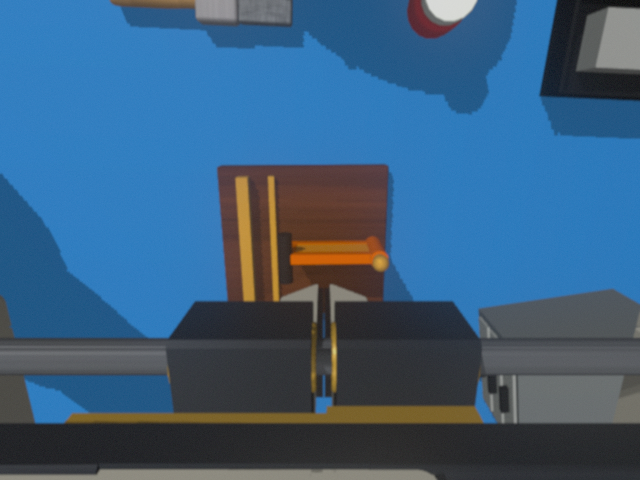

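The wrist view shows the leg square to the groove, tip at (285,258) and post at (380,262). Moving to the front of the cover handle.

Emit:
step_arm([
  [1, 0.0, 0.06, -0.06, 0.06, 0, 0],
  [1, 0.0, 0.48, -0.171, 0.064, 0.007, 0],
  [1, 0.0, 0.48, -0.171, 0.064, 0.007, 0],
  [1, 0.0, 0.48, -0.171, 0.064, 0.007, 0],
  [1, 0.0, 0.48, -0.171, 0.064, 0.007, 0],
  [1, 0.0, 0.48, -0.171, 0.064, 0.007, 0],
  [1, 0.0, 0.48, -0.171, 0.064, 0.007, 0],
  [1, 0.0, 0.48, -0.171, 0.064, 0.007, 0],
  [1, 0.0, 0.48, -0.171, 0.064, 0.007, 0],
  [1, 0.02, 0.48, -0.171, 0.064, 0.007, 0],
  [1, 0.02, 0.48, -0.171, 0.064, 0.007, 0],
  [1, 0.02, 0.48, -0.171, 0.064, 0.007, 0],
])

```text
clock: 6.15
position: [0.396, 0.2012, 0.2575]
ee_rot: [0.013, 1.58, -0.017]
force: [-0.3, -0.4, 0.4]
width: 0.004
```

```bash
cat > arc.py <<'E'
from h import *
C=np.array([.546,.194]); bx=np.array([.9997,-.0244])
def pt(ang,off,dz,rb=.178):
    a=np.radians(ang); x=-rb*np.cos(a)+off; z=.02+rb*np.sin(a)+dz
    return [*(C+bx*x),z]
E
python3 - <<'E'
from arc import *
st()
go([(.40,.198,.15)]+[pt(a,-.025-(.0),-.02) for a in (58,63,68,74,80,86,92,98,104,110,116,122,128,133)],tgt(-1.4))
E
```

```text
t 6.15 pos [0.396  0.2012 0.2575] F [-0.3 -0.4  0.4] w 0.004
R [[-0.01, 0.019, 1.0], [-0.003, 1.0, -0.019], [-1.0, -0.003, -0.01]] q [-1.03  0.1   0.5   1.96 -0.06  1.09 -0.53]
[0.1343, -0.0035, 0.0063] [0.0052, -0.0091, 0.0026]
[0.1328, -0.0042, 0.0397] [0.0052, -0.0091, 0.0026]
[0.123, -0.0044, 0.0565] [0.0052, -0.0091, 0.0026]
[0.1148, -0.0045, 0.0741] [0.0052, -0.0091, 0.0026]
[0.107, -0.0046, 0.096] [0.0052, -0.0091, 0.0026]
[0.1016, -0.0047, 0.1187] [0.0052, -0.0091, 0.0026]
[0.0985, -0.0049, 0.1418] [0.0052, -0.0091, 0.0026]
[0.0979, -0.005, 0.1651] [0.0052, -0.0091, 0.0026]
[0.0997, -0.0051, 0.1883] [0.0052, -0.0091, 0.0026]
[0.1039, -0.0052, 0.2112] [0.0052, -0.0091, 0.0026]
[0.1105, -0.0053, 0.2335] [0.0052, -0.0091, 0.0026]
[0.1194, -0.0054, 0.255] [0.0052, -0.0091, 0.0026]
[0.1305, -0.0055, 0.2755] [0.0052, -0.0091, 0.0026]
[0.1437, -0.0056, 0.2947] [0.0052, -0.0091, 0.0026]
[0.1561, -0.0056, 0.3096] [0.0052, -0.0091, 0.0026]
```

Emit:
step_arm([
  [1, 0.05, -0.004, 0.006, 0, -0.009, 0],
  [1, 0.1, -0.004, 0.006, 0, -0.009, 0],
  [1, 0.133, -0.004, 0.02, 0, -0.009, 0],
  [1, 0.133, -0.004, 0.03, 0, -0.009, 0],
  [1, 0.133, -0.004, 0.04, 0, -0.009, 0],
  [1, 0.123, -0.004, 0.0565, 0, -0.009, 0],
  [1, 0.115, -0.004, 0.074, 0, -0.009, 0],
  [1, 0.107, -0.004, 0.096, 0, -0.009, 0],
  [1, 0.101, -0.005, 0.119, 0, -0.009, 0],
  [1, 0.0985, -0.005, 0.142, 0, -0.009, 0],
  [1, 0.098, -0.005, 0.165, 0, -0.009, 0],
  [1, 0.098, -0.005, 0.165, 0, -0.009, 0],
])

```text
clock: 7.15
position: [0.5337, 0.1921, 0.1827]
ee_rot: [0.021, 1.563, -0.02]
force: [1.1, -0.9, -0.1]
width: 0.008
```

```bash
cat >> arc.py <<'E'
def rpt(ang,t,off,dep,rb=.178):
    a=np.radians(ang);t=np.radians(t); x=-rb*np.cos(a)-np.sin(t)*dep-np.cos(t)*off; z=.02+rb*np.sin(a)-np.cos(t)*dep+np.sin(t)*off
    return [*(C+bx*x),z]
E
python3 - <<'E'
from arc import *
st(); snap('side','side4.png')
for a in (98,104,110,116,122,128,133,135):
    t=max(0,(a-90)*.6); print(a,t); go([rpt(a,t,.025,.016)],tgt(-1.4,t))
E
```

```text
t 7.15 pos [0.5337 0.1921 0.1827] F [ 1.1 -0.9 -0.1] w 0.008
R [[0.008, 0.026, 1.0], [0.001, 1.0, -0.026], [-1.0, 0.001, 0.008]] q [-0.81  0.4   0.5   1.81 -0.23  0.98 -0.24]
98 4.8
[-0.0005, 0.0027, 0.016] [-0.0011, 0.0856, -0.0004]
104 8.4
[0.002, 0.0028, 0.0378] [-0.0011, 0.1456, -0.0004]
110 12.0
[0.0068, 0.0028, 0.0592] [-0.0011, 0.2056, -0.0004]
116 15.6
[0.0138, 0.0028, 0.0798] [-0.001, 0.2656, -0.0005]
122 19.2
[0.0229, 0.0028, 0.0995] [-0.001, 0.3256, -0.0005]
128 22.8
[0.0341, 0.0029, 0.1181] [-0.001, 0.3856, -0.0005]
133 25.8
[0.0449, 0.0029, 0.1325] [-0.001, 0.4356, -0.0006]
135 27.0
[0.0495, 0.0029, 0.1379] [-0.001, 0.4556, -0.0006]
```

View pics/side4.png

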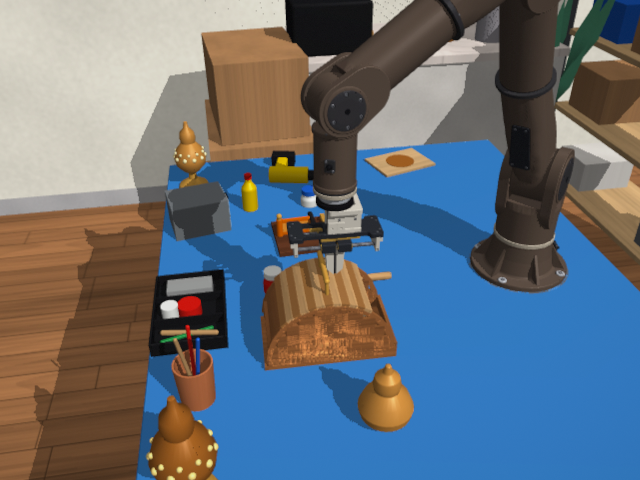

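The handle is following: it is now at (323,270), near the top, with the front of the box open at (380,320). I'll continue over the top.

Emit:
step_arm([
  [1, -0.001, 0.002, 0.016, 0, 0.085, 0],
  [1, 0.002, 0.003, 0.038, 0, 0.146, 0],
  [1, 0.007, 0.003, 0.059, 0, 0.206, 0],
  [1, 0.014, 0.003, 0.08, 0, 0.266, 0],
  [1, 0.023, 0.003, 0.1, 0, 0.326, 0],
  [1, 0.034, 0.003, 0.118, 0, 0.386, 0],
  [1, 0.04, 0.003, 0.126, 0, 0.41, 0],
  [1, 0.045, 0.003, 0.1325, 0, 0.436, 0],
  [1, 0.045, 0.003, 0.1325, 0, 0.436, 0],
])

```text
clock: 7.95
position: [0.6353, 0.1916, 0.1428]
ee_rot: [0.023, 2.028, -0.018]
force: [-0.4, -0.4, -0.2]
width: 0.007
```

Emit:
step_arm([
  [1, 0, 0, 0.005, 0, 0, 0],
  [1, 0, 0, 0.01, 0, 0, 0],
  [1, 0, 0, 0.01, 0, 0, 0],
])

```text
clock: 8.2
position: [0.6423, 0.1931, 0.1413]
ee_rot: [0.023, 2.024, -0.015]
force: [0.6, -0.5, -0.1]
width: 0.007
```

Run:
```python
from arc import *
st(); snap('side','side5.png'); crop('side5.png',220,180,420,380,'c5.png')
```

```text
t 8.2 pos [0.6423 0.1931 0.1413] F [ 0.6 -0.5 -0.1] w 0.007
R [[-0.437, 0.023, 0.899], [0.01, 1.0, -0.021], [-0.899, 0.0, -0.438]] q [-0.49  0.9   0.43  1.1  -0.4   1.66 -0.1 ]
```

View pics/c5.png

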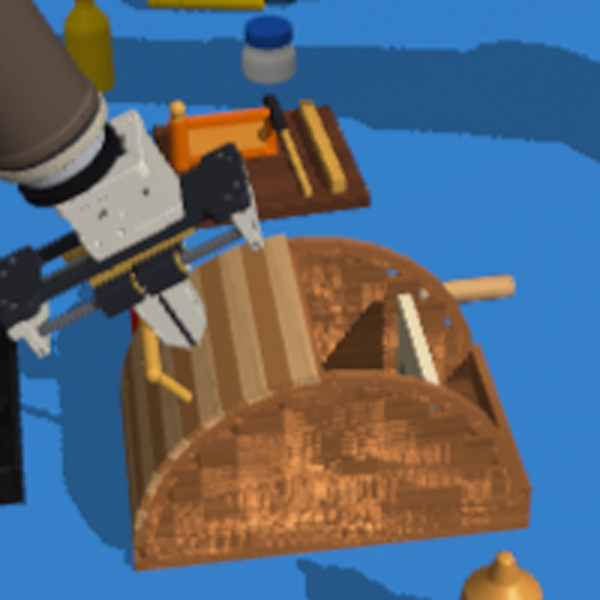

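The panel shows at crop (418,340) and the handle is on the rear slope, but there is no stop force yet. Pushing further.

Emit:
step_arm([
  [1, 0, 0, 0.006, 0, 0, 0],
  [1, 0, 0, 0.012, 0, 0, 0],
  [1, 0, 0, 0.012, 0, 0, 0],
])

```text
clock: 8.5
position: [0.645, 0.1934, 0.1405]
ee_rot: [0.023, 2.039, -0.013]
force: [-30.6, -2.2, 26.7]
width: 0.003
```

Emit:
step_arm([
  [1, 0, 0, 0.005, 0, 0, 0],
  [1, 0, 0, 0.01, 0, 0, 0],
  [1, 0, 0, 0.01, 0, 0, 0],
])

```text
clock: 8.75
position: [0.6453, 0.1934, 0.1405]
ee_rot: [0.023, 2.055, -0.012]
force: [-61.3, -5.6, 51.9]
width: 0.009
```

The stop is firmly reached. Backing off, lifting and going above the panel.

Emit:
step_arm([
  [1, 0, 0, -0.03, 0, 0, 0],
  [1, -0.02, 0, -0.03, 0, 0, 0],
  [1, -0.07, 0, -0.03, 0, 0, 0],
  [1, -0.11, 0, -0.03, 0, 0, 0],
  [1, -0.11, 0, -0.03, 0, 0, 0],
])

```text
clock: 9.17
position: [0.6783, 0.1918, 0.2289]
ee_rot: [0.024, 2.015, -0.013]
force: [1.1, 0.1, 0.5]
width: 0.006
```

Run:
```python
from arc import *
st()
go([(.471,.196,.26)],tgt(-1.4))
```

```text
t 9.17 pos [0.6783 0.1918 0.2289] F [1.1 0.1 0.5] w 0.006
R [[-0.43, 0.023, 0.903], [0.011, 1.0, -0.02], [-0.903, 0.001, -0.43]] q [-0.44  0.91  0.44  0.85 -0.41  1.88 -0.14]
[0.0763, -0.0007, -0.2507] [0.0018, -0.4244, -0.0007]
```

Emit:
step_arm([
  [-1, -0.03, -0.03, -0.05, 0, -0.08, 0],
  [-1, -0.02, -0.08, -0.25, 0, -0.424, 0],
  [-1, 0.03, -0.08, -0.25, 0, -0.424, 0],
  [-1, 0.03, -0.08, -0.25, 0, -0.424, 0],
  [-1, 0.03, -0.08, -0.25, 0, -0.424, 0],
  [-1, 0.03, -0.08, -0.25, 0, -0.424, 0],
  [-1, 0.03, -0.08, -0.25, 0, -0.424, 0],
  [-1, 0.03, -0.08, -0.25, 0, -0.424, 0],
  [-1, 0.03, -0.08, -0.25, 0, -0.424, 0],
])

```text
clock: 9.92
position: [0.484, 0.1332, 0.2896]
ee_rot: [0.019, 1.579, -0.016]
force: [1.1, -0.5, 0.3]
width: 0.611
```

Run:
```python
from arc import *
st(); snap('wrist','w6.png'); snap('side','side6.png'); snap('scene','scene6.png'); crop('side6.png',220,180,420,380,'c6.png')
```

```text
t 9.92 pos [0.484  0.1332 0.2896] F [ 1.1 -0.5  0.3] w 0.611
R [[-0.008, 0.022, 1.0], [0.002, 1.0, -0.022], [-1.0, 0.002, -0.008]] q [-0.81  0.19  0.53  1.8  -0.11  1.19 -0.27]
```

View pics/w6.png

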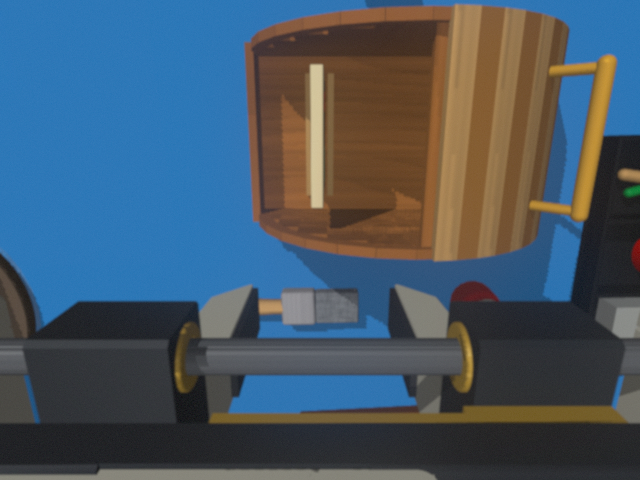

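View pics/c6.png

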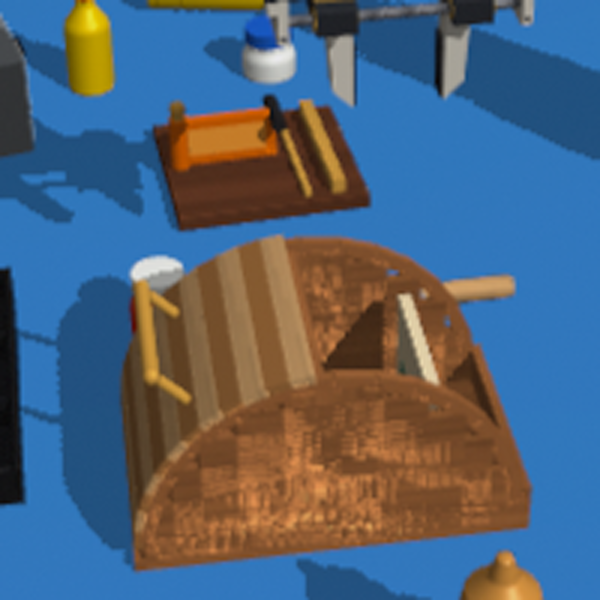

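View pics/scene6.png

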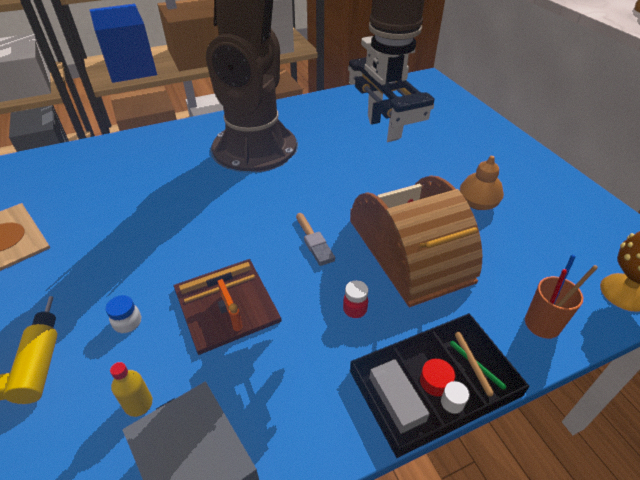

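The box is open. The wrist view shows the panel's top edge at (317,135) and the handle at (595,140). The scene view shows the leg pointing at the groove. I'll measure the panel, handle and stand.

Run:
```python
from m import *
import arc
for f in ['w6.png','scene6.png','side6.png']:
    im=ld(f);P=cloud(im);hsv=cv2.cvtColor(im['pixels'],cv2.COLOR_RGB2HSV); h,s,v=cv2.split(hsv)
    ok=(im['range_z']>0)
    reg=ok&(P[:,:,0]>.42)&(P[:,:,0]<.52)&(P[:,:,1]>.12)&(P[:,:,1]<.27)&(s<110)&(v>120)&(P[:,:,2]>.05)&(P[:,:,2]<.14)
    q=P[reg]
    if len(q)>20:
        top=q[q[:,2]>np.percentile(q[:,2],97)-.008]; r=cv2.minAreaRect(top[:,:2].astype(np.float32)); print(f,'panel',len(q),'top',top.mean(0).round(4),np.round(r[0],4),np.round(r[1],4),r[2])
    k=ok&(P[:,:,0]>.6)&(P[:,:,0]<.74)&(P[:,:,1]>.12)&(P[:,:,1]<.27)&(P[:,:,2]<.2)
    q=P[k]; u=(q-[.546,.194,0])[:,:2]@arc.bx; rr=np.hypot(u,q[:,2]-.02); b=(rr>.168)&(rr<.19)&(q[:,2]>.1)
    print(f,'bar',b.sum(),q[b].mean(0).round(4),'ang',180-np.degrees(np.arctan2(q[b][:,2].mean()-.02,u[b].mean())))
    reg=ok&(P[:,:,0]>.44)&(P[:,:,0]<.7)&(P[:,:,1]>-.35)&(P[:,:,1]<-.08)
    br=(reg&(h>14)&(h<26)&(s>100)&(v>60)&(P[:,:,2]>.014)&(P[:,:,0]<.53)&(P[:,:,2]<.05)).astype(np.uint8)
    blk=(reg&(v<50)&(P[:,:,2]>.05)&(P[:,:,2]<.08)&(P[:,:,0]<.56)).astype(np.uint8)
    orr=(reg&(h<14)&(s>150)&(v>60)&(P[:,:,2]>.03)).astype(np.uint8)
    for nm,m in [('brass',br),('blk',blk),('or',orr)]:
        n,l,st_,c=cv2.connectedComponentsWithStats(m)
        for i in range(1,n):
            if st_[i,4]>25:
                q=P[l==i]; r=cv2.minAreaRect(q[:,:2].astype(np.float32)); pf=np.polyfit(q[:,1],q[:,0],1)
                print(f,nm,st_[i,4],'mean',q.mean(0).round(4),np.round(r[0],4),np.round(r[1],4),round(r[2],1),'dx/dy',pf[0].round(4),'x(y=-.236)',np.polyval(pf,-.236).round(4))
```

```text
w6.png panel 1824 top [0.4791 0.2007 0.1195] [0.4788 0.1979] [0.1087 0.0094] 88.70079803466797
w6.png bar 3638 [0.6729 0.1959 0.1527] ang 133.7171707659851
scene6.png panel 194 top [0.4799 0.1957 0.12  ] [0.479  0.1961] [0.1079 0.0132] 88.53129577636719
scene6.png bar 275 [0.6773 0.188  0.1536] ang 134.51391094200414
scene6.png brass 328 mean [ 0.4767 -0.2415  0.029 ] [ 0.4765 -0.2377] [0.0157 0.149 ] 2.5 dx/dy -0.0511 x(y=-.236) 0.4764
scene6.png brass 88 mean [ 0.5035 -0.1933  0.0206] [ 0.5026 -0.1923] [0.0078 0.059 ] 4.0 dx/dy -0.0473 x(y=-.236) 0.5055
scene6.png brass 109 mean [ 0.5074 -0.2753  0.0208] [ 0.506  -0.2754] [0.0114 0.0706] 1.9 dx/dy -0.0417 x(y=-.236) 0.5057
scene6.png or 329 mean [ 0.5839 -0.2338  0.0596] [ 0.5741 -0.2337] [0.0991 0.0175] 3.6 dx/dy 2.5466 x(y=-.236) 0.5783
side6.png panel 151 top [0.4783 0.1967 0.12  ] [0.478 0.197] [0.1093 0.0104] 88.62886810302734
side6.png bar 209 [0.6735 0.1991 0.1532] ang 133.71997710894885
side6.png brass 185 mean [ 0.4749 -0.2263  0.0259] [ 0.472  -0.2357] [0.0199 0.1551] 2.1 dx/dy -0.0501 x(y=-.236) 0.4754
side6.png brass 69 mean [ 0.5027 -0.2145  0.0197] [ 0.5016 -0.2167] [0.0101 0.1137] 2.5 dx/dy -0.0546 x(y=-.236) 0.5039
side6.png blk 42 mean [ 0.5203 -0.2261  0.0673] [ 0.5203 -0.2306] [0.0105 0.0463] 4.5 dx/dy -0.0733 x(y=-.236) 0.521
side6.png or 118 mean [ 0.579  -0.2275  0.0573] [ 0.5697 -0.2289] [0.1001 0.0193] 6.0 dx/dy 4.3317 x(y=-.236) 0.542
```

```bash
sed -i 's/C=np.array(\[.546,.194\])/C=np.array([.554,.194])/' arc.py
python3 - <<'E'
from arc import *
st()
go([(.479,.197,.2),(.479,.197,.104)],tgt(-1.4))
E
```

```text
t 10.07 pos [0.4848 0.1328 0.2884] F [-0.2 -0.8 -0.2] w 0.74
R [[-0.01, 0.023, 1.0], [-0.001, 1.0, -0.023], [-1.0, -0.001, -0.01]] q [-0.81  0.19  0.53  1.8  -0.11  1.19 -0.27]
[0.1104, 0.0801, -0.008] [0.0009, -0.0094, 0.001]
[0.2304, 0.0802, -0.0068] [0.0009, -0.0094, 0.001]
```

Emit:
step_arm([
  [-1, 0.03, 0.04, -0.008, 0, -0.009, 0],
  [-1, 0.07, 0.08, -0.008, 0, -0.009, 0],
  [-1, 0.11, 0.08, -0.008, 0, -0.009, 0],
  [-1, 0.11, 0.08, -0.008, 0, -0.009, 0],
  [-1, 0.11, 0.08, -0.008, 0, -0.009, 0],
  [-1, 0.11, 0.08, -0.008, 0, -0.009, 0],
  [-1, 0.11, 0.08, -0.008, 0, -0.009, 0],
])

```text
clock: 10.65
position: [0.4794, 0.1959, 0.2023]
ee_rot: [0.02, 1.569, -0.02]
force: [0.4, -0.6, 0.2]
width: 1.0
```

Run:
```python
from arc import *
st()
go([(.479,.197,.104)],tgt(-1.4))
```

```text
t 10.65 pos [0.4794 0.1959 0.2023] F [ 0.4 -0.6  0.2] w 1.0
R [[0.001, 0.025, 1.0], [0.001, 1.0, -0.025], [-1.0, 0.001, 0.001]] q [-0.87  0.3   0.48  1.9  -0.16  0.99 -0.34]
[0.1229, 0.0013, -0.0007] [-0.001, 0.0014, -0.0006]
```

Emit:
step_arm([
  [-1, 0.03, 0.001, -0.001, 0, 0, 0],
  [-1, 0.06, 0.001, -0.001, 0, 0, 0],
  [-1, 0.085, 0.001, -0.001, 0, 0, 0],
  [-1, 0.1, 0.001, -0.001, 0, 0, 0],
  [-1, 0.112, 0.001, -0.001, 0, 0, 0],
  [-1, 0.122, 0.001, -0.001, 0, 0, 0],
  [-1, 0.122, 0.001, -0.001, 0, 0, 0],
])

```text
clock: 11.23
position: [0.4769, 0.1972, 0.1027]
ee_rot: [0.018, 1.572, -0.019]
force: [0.6, 0.4, 1.1]
width: 1.001
```

Run:
```python
from arc import *
st(); snap('side','side7.png');crop('side7.png',220,150,420,350,'c7.png'); snap('wrist','w7.png')
```

```text
t 11.23 pos [0.4769 0.1972 0.1027] F [0.6 0.4 1.1] w 1.001
R [[-0.001, 0.024, 1.0], [-0.0, 1.0, -0.024], [-1.0, -0.0, -0.001]] q [-0.82  0.43  0.43  2.01 -0.25  0.76 -0.26]
```

View pics/c7.png

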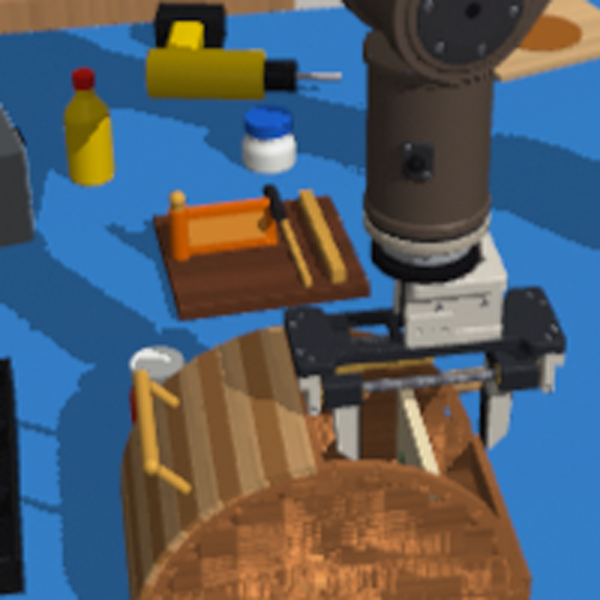

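The panel's top edge, at crop (412,400), sits between the open fingers, and the body clears the cover with no contact force. Closing.

Emit:
step_arm([
  [1, 0, 0, 0.002, 0, 0, 0],
  [1, 0, 0, 0.002, 0, 0, 0],
  [1, 0, 0, 0.002, 0, 0, 0],
  [1, 0, 0, 0.002, 0, 0, 0],
  [1, 0, 0, 0.002, 0, 0, 0],
  [1, 0, 0, 0.002, 0, 0, 0],
  [1, 0, 0, 0.002, 0, 0, 0],
  [1, 0, 0, 0.002, 0, 0, 0],
  [1, 0, 0, 0.002, 0, 0, 0],
  [1, 0, 0, 0.002, 0, 0, 0],
  [1, 0, 0, 0.002, 0, 0, 0],
  [1, 0, 0, 0.002, 0, 0, 0],
], newtons=35)

```text
clock: 12.33
position: [0.4783, 0.1974, 0.103]
ee_rot: [0.018, 1.572, -0.018]
force: [0.5, -0.7, -0.0]
width: 0.177
```

Emit:
step_arm([
  [1, 0, 0, 0, 0, 0, 0],
  [1, 0, 0, 0, 0, 0, 0],
  [1, 0, 0, 0, 0, 0, 0],
  [1, 0, 0, 0, 0, 0, 0],
])

```text
clock: 12.67
position: [0.4783, 0.1974, 0.103]
ee_rot: [0.018, 1.572, -0.018]
force: [0.9, -0.5, -0.3]
width: 0.108
```

Emit:
step_arm([
  [1, -0.02, 0, 0, 0, 0, 0],
  [1, -0.05, 0, 0, 0, 0, 0],
  [1, -0.09, 0, 0, 0, 0, 0],
  [1, -0.13, 0, 0, 0, 0, 0],
  [1, -0.17, 0, 0, 0, 0, 0],
  [1, -0.21, 0, 0, 0, 0, 0],
  [1, -0.24, 0, 0, 0, 0, 0],
  [1, -0.24, 0, 0, 0, 0, 0],
  [1, -0.24, 0, 0, 0, 0, 0],
])

```text
clock: 13.42
position: [0.479, 0.1977, 0.296]
ee_rot: [0.019, 1.57, -0.017]
force: [-0.3, 1.2, -1.6]
width: 0.106
```

Run:
```python
from arc import *
st(); snap('side','side8.png');crop('side8.png',220,100,460,340,'c8.png')
```

```text
t 13.42 pos [0.479  0.1977 0.296 ] F [-0.3  1.2 -1.6] w 0.106
R [[0.001, 0.023, 1.0], [0.001, 1.0, -0.023], [-1.0, 0.002, 0.001]] q [-0.9   0.21  0.5   1.76 -0.11  1.2  -0.39]
```

View pics/c8.png

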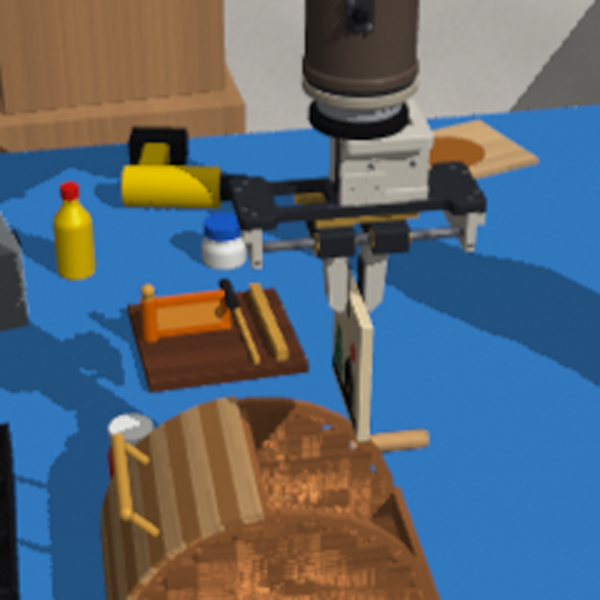

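Run:
```python
from m import *
for f in ['w3.png','wrist1.png']:
    im=ld(f);P=cloud(im);hsv=cv2.cvtColor(im['pixels'],cv2.COLOR_RGB2HSV); h,s,v=cv2.split(hsv)
    ok=(im['range_z']>0)
    reg=ok&(P[:,:,0]>.44)&(P[:,:,0]<.7)&(P[:,:,1]>-.35)&(P[:,:,1]<-.08)
    br=(reg&(h>14)&(h<26)&(s>100)&(v>60)&(P[:,:,2]<.1)).astype(np.uint8)
    blk=(reg&(v<50)&(P[:,:,2]>.05)&(P[:,:,2]<.08)).astype(np.uint8)
    orr=(reg&(h<14)&(s>150)&(v>90)&(P[:,:,2]>.03)).astype(np.uint8)
    dk=(reg&(P[:,:,2]>.007)).astype(np.uint8)
    for nm,m in [('brass',br),('blk',blk),('or',orr),('base',dk)]:
        n,l,st_,c=cv2.connectedComponentsWithStats(m)
        for i in range(1,n):
            if st_[i,4]>60:
                q=P[l==i]; r=cv2.minAreaRect(q[:,:2].astype(np.float32)); pf=np.polyfit(q[:,1],q[:,0],1)
                print(f,nm,st_[i].tolist(),'mean',q.mean(0).round(4),'min',q.min(0).round(4),'max',q.max(0).round(4),np.round(r[1],4),round(r[2],1),'dx/dy',pf[0].round(4),'x(y=-.236)',np.polyval(pf,-.236).round(4))
```

```text
w3.png brass [267, 175, 13, 127, 966] mean [ 0.5049 -0.2292  0.0194] min [ 0.4972 -0.3039  0.0121] max [ 0.5157 -0.1596  0.066 ] [0.0148 0.1442] 2.6 dx/dy -0.049 x(y=-.236) 0.5052
w3.png brass [235, 176, 22, 126, 1713] mean [ 0.476  -0.2277  0.027 ] min [ 0.4635 -0.3039  0.0123] max [ 0.4854 -0.1616  0.0313] [0.0166 0.142 ] 2.5 dx/dy -0.0504 x(y=-.236) 0.4764
w3.png brass [295, 243, 73, 10, 646] mean [ 0.5655 -0.2283  0.0407] min [ 0.5299 -0.2305  0.0257] max [ 0.6043 -0.2258  0.0602] [0.0744 0.0024] 2.7 dx/dy 18.117 x(y=-.236) 0.4256
w3.png brass [373, 255, 15, 17, 204] mean [ 0.6116 -0.228   0.084 ] min [ 0.6055 -0.2362  0.0705] max [ 0.6184 -0.2219  0.0889] [0.0146 0.0124] 48.0 dx/dy 0.1278 x(y=-.236) 0.6106
w3.png or [302, 240, 85, 26, 712] mean [ 0.5851 -0.2288  0.0626] min [ 0.5381 -0.2511  0.03  ] max [ 0.6197 -0.2206  0.0713] [0.0822 0.0238] 6.4 dx/dy 3.002 x(y=-.236) 0.5636
w3.png or [289, 251, 17, 15, 81] mean [ 0.5319 -0.2323  0.066 ] min [ 0.5254 -0.2411  0.0517] max [ 0.5409 -0.2273  0.069 ] [0.0137 0.0153] 85.5 dx/dy 0.3735 x(y=-.236) 0.5306
w3.png base [0, 165, 640, 31
[... 186 characters left out ...]
19, 1886] mean [ 0.4759 -0.2179  0.026 ] min [ 0.4598 -0.2941  0.0128] max [ 0.4841 -0.1606  0.0308] [0.0204 0.1329] 2.7 dx/dy -0.04 x(y=-.236) 0.4766
wrist1.png brass [188, 219, 17, 83, 721] mean [ 0.5036 -0.2031  0.0191] min [ 0.4962 -0.2495  0.0125] max [ 0.5093 -0.1597  0.0224] [0.0103 0.0897] 2.9 dx/dy -0.0464 x(y=-.236) 0.5051
wrist1.png or [249, 227, 47, 68, 292] mean [ 0.5894 -0.1808  0.0647] min [ 0.5672 -0.214   0.0465] max [ 0.6082 -0.151   0.0694] [0.011 0.069] 28.4 dx/dy -0.5667 x(y=-.236) 0.6207
wrist1.png base [0, 204, 640, 276, 105279] mean [ 0.6132 -0.1244  0.2897] min [ 0.4451 -0.2949  0.007 ] max [ 0.6999 -0.0994  0.361 ] [0.3012 0.1445] 21.6 dx/dy 1.0302 x(y=-.236) 0.4982
```

Run:
```python
from arc import *
go([(.522,-.235,.296)],tgt(2.6)); go([(.522,-.235,.25)],tgt(2.6,19))
```

```text
[-0.0018, -0.5392, 0.0672] [-0.0653, -0.0011, -0.0001]
[0.0557, -0.5392, 0.0672] [-0.0647, 0.3154, -0.0109]
```

Emit:
step_arm([
  [1, 0, -0.03, 0.006, 0, 0, 0],
  [1, 0, -0.07, 0.012, 0, 0.03, 0],
  [1, 0, -0.12, 0.02, -0.02, 0.06, 0],
  [1, 0, -0.17, 0.03, -0.02, 0.1, 0],
  [1, 0, -0.22, 0.035, -0.03, 0.13, 0],
  [1, 0, -0.27, 0.04, -0.04, 0.16, 0],
  [1, 0, -0.32, 0.045, -0.05, 0.2, -0.005],
  [1, 0, -0.37, 0.05, -0.05, 0.24, -0.008],
  [1, 0, -0.42, 0.06, -0.06, 0.28, -0.01],
  [1, 0, -0.46, 0.0672, -0.065, 0.315, -0.011],
  [1, 0, -0.5, 0.0672, -0.065, 0.315, -0.011],
  [1, 0, -0.52, 0.0672, -0.065, 0.315, -0.011],
])

```text
clock: 14.47
position: [0.5211, -0.224, 0.2925]
ee_rot: [-0.041, 1.907, 0.026]
force: [-0.7, -0.9, -1.6]
width: 0.11
```

Run:
```python
from arc import *
st()
go([(.522,-.2346,.25),(.522,-.2346,.16)],tgt(2.6,19))
```

```text
t 14.47 pos [ 0.5211 -0.224   0.2925] F [-0.7 -0.9 -1.6] w 0.11
R [[-0.329, -0.041, 0.943], [-0.016, 0.999, 0.038], [-0.944, -0.002, -0.33]] q [-0.14  0.55  0.66  1.4  -0.16  1.59  0.55]
[0.05, -0.0132, 0.0181] [-0.0043, -0.0043, 0.0006]
[0.1562, -0.0129, 0.0552] [-0.0043, -0.0043, 0.0006]
```

Emit:
step_arm([
  [1, 0.03, -0.01, 0.01, 0, 0, 0],
  [1, 0.06, -0.013, 0.021, -0.004, -0.004, 0],
  [1, 0.09, -0.013, 0.032, -0.004, -0.004, 0],
  [1, 0.12, -0.013, 0.043, -0.004, -0.004, 0],
  [1, 0.145, -0.013, 0.051, -0.004, -0.004, 0],
  [1, 0.156, -0.013, 0.055, -0.004, -0.004, 0],
  [1, 0.156, -0.013, 0.055, -0.004, -0.004, 0],
  [1, 0.156, -0.013, 0.055, -0.004, -0.004, 0],
  [1, 0.156, -0.013, 0.055, -0.004, -0.004, 0],
])

```text
clock: 15.22
position: [0.5245, -0.2305, 0.1636]
ee_rot: [-0.047, 1.896, 0.034]
force: [0.6, -0.3, -1.6]
width: 0.109
```

Run:
```python
from arc import *
st(); snap('side','side9.png');crop('side9.png',250,140,390,260,'c9.png'); snap('scene','scene9.png');crop('scene9.png',140,180,300,360,'c10.png')
go([(.522,-.2346,.11)],tgt(2.6,19))
```

```text
t 15.22 pos [ 0.5245 -0.2305  0.1636] F [ 0.6 -0.3 -1.6] w 0.109
R [[-0.32, -0.049, 0.946], [-0.015, 0.999, 0.047], [-0.947, 0.0, -0.32]] q [-0.12  0.65  0.62  1.55 -0.21  1.33  0.58]
[0.065, -0.005, 0.0181] [0.0038, 0.0064, 0.001]
```

View pics/c9.png

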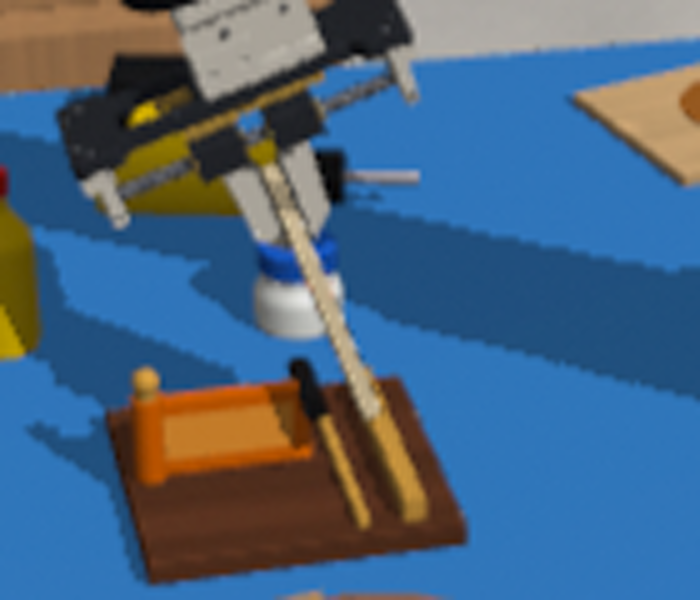

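View pics/c10.png

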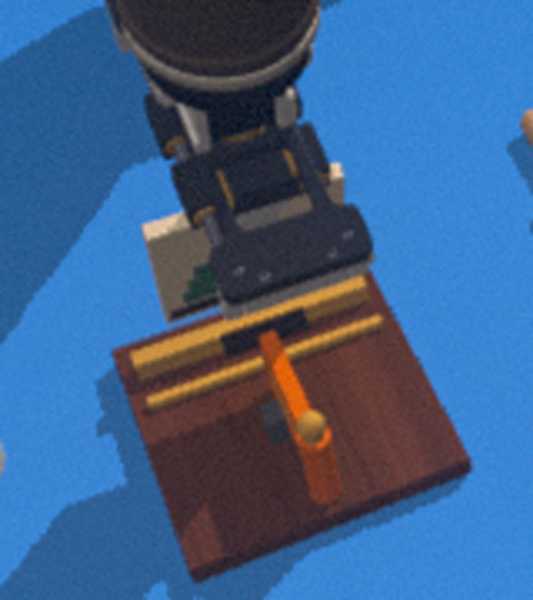

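```bash
cat > pan.py <<'E'
from m import *
def pan(f,zmax=.3,box=(.40,.60,-.33,-.13)):
    im=ld(f);P=cloud(im);hsv=cv2.cvtColor(im['pixels'],cv2.COLOR_RGB2HSV); h,s,v=cv2.split(hsv)
    m=(im['range_z']>0)&(P[:,:,0]>box[0])&(P[:,:,0]<box[1])&(P[:,:,1]>box[2])&(P[:,:,1]<box[3])&(P[:,:,2]>.02)&(P[:,:,2]<zmax)&(h>10)&(h<35)&(s<125)&(s>20)&(v>70)
    n,l,st_,c=cv2.connectedComponentsWithStats(cv2.morphologyEx(m.astype(np.uint8),cv2.MORPH_CLOSE,np.ones((3,3))))
    for i in range(1,n):
        if st_[i,4]>30:
            q=P[(l==i)&m]
            A=np.c_[q[:,1],q[:,2],np.ones(len(q))]; co=np.linalg.lstsq(A,q[:,0],rcond=None)[0]
            print(f,st_[i].tolist(),'min',q.min(0).round(4),'max',q.max(0).round(4),'mean',q.mean(0).round(4),'lean',np.degrees(np.arctan(co[1])).round(1),'yaw dx/dy',co[0].round(3),'x at mean y,z=.1',(co@[q[:,1].mean(),.1,1]).round(4))
if __name__=='__main__':
    import sys
    for f in sys.argv[1:]: pan(f)
E
python3 pan.py scene9.png side9.png
```

```text
scene9.png [236, 229, 7, 12, 42] min [ 0.5228 -0.1969  0.152 ] max [ 0.5851 -0.1769  0.2337] mean [ 0.5356 -0.1825  0.1795] lean 26.9 yaw dx/dy -1.639 x at mean y,z=.1 0.4951
scene9.png [223, 238, 10, 8, 39] min [ 0.5248 -0.2147  0.1544] max [ 0.5323 -0.1968  0.1721] mean [ 0.5283 -0.2044  0.1629] lean 20.5 yaw dx/dy -0.044 x at mean y,z=.1 0.5048
scene9.png [183, 242, 21, 33, 366] min [ 0.5079 -0.2854  0.0881] max [ 0.5889 -0.2527  0.2354] mean [ 0.5292 -0.272   0.1541] lean 22.8 yaw dx/dy 0.122 x at mean y,z=.1 0.5065
side9.png [286, 140, 31, 19, 291] min [ 0.498  -0.2602  0.2613] max [ 0.5838 -0.1966  0.2999] mean [ 0.5492 -0.2068  0.2854] lean -15.8 yaw dx/dy 1.066 x at mean y,z=.1 0.6016
side9.png [295, 169, 31, 55, 401] min [ 0.4717 -0.3002  0.0278] max [ 0.5622 -0.1696  0.228 ] mean [ 0.5245 -0.2092  0.1694] lean 17.8 yaw dx/dy -0.041 x at mean y,z=.1 0.5021
```

Emit:
step_arm([
  [1, 0.02, -0.003, 0.005, 0, 0.006, 0],
  [1, 0.04, -0.005, 0.011, 0.003, 0.006, 0],
  [1, 0.052, -0.005, 0.0145, 0.003, 0.006, 0],
  [1, 0.06, -0.005, 0.0165, 0.003, 0.006, 0],
  [1, 0.065, -0.005, 0.018, 0.003, 0.006, 0],
  [1, 0.065, -0.005, 0.018, 0.003, 0.006, 0],
  [1, 0.065, -0.005, 0.018, 0.003, 0.006, 0],
])

```text
clock: 15.9
position: [0.5213, -0.2342, 0.1091]
ee_rot: [-0.044, 1.903, 0.031]
force: [-0.2, 0.5, -0.8]
width: 0.109
```

```bash
python3 - <<'E'
from arc import *
st(); snap('side','side11.png');crop('side11.png',250,140,390,260,'c11.png'); snap('scene','scene11.png');crop('scene11.png',140,180,300,360,'c12.png')
go([(.522,-.2346,.1065)],tgt(2.6,19))
E
python3 pan.py scene11.png side11.png
```

```text
t 15.9 pos [ 0.5213 -0.2342  0.1091] F [-0.2  0.5 -0.8] w 0.109
R [[-0.326, -0.046, 0.944], [-0.015, 0.999, 0.044], [-0.945, -0.0, -0.327]] q [-0.1   0.71  0.6   1.6  -0.24  1.24  0.59]
[0.0033, -0.0003, 0.0017] [0.0009, -0.0005, 0.0007]
scene11.png [237, 250, 7, 14, 46] min [ 0.5151 -0.2015  0.0813] max [ 0.5835 -0.1807  0.1838] mean [ 0.5363 -0.1872  0.126 ] lean 23.0 yaw dx/dy -1.871 x at mean y,z=.1 0.5253
scene11.png [181, 265, 26, 28, 322] min [ 0.4811 -0.3113  0.0212] max [ 0.5865 -0.257   0.1804] mean [ 0.5225 -0.2783  0.0927] lean 22.8 yaw dx/dy 0.192 x at mean y,z=.1 0.5255
side11.png [286, 141, 29, 37, 520] min [ 0.5115 -0.2794  0.2021] max [ 0.586  -0.1885  0.287 ] mean [ 0.5471 -0.2106  0.2476] lean -8.0 yaw dx/dy 0.393 x at mean y,z=.1 0.5679
side11.png [281, 147, 12, 7, 42] min [ 0.5696 -0.2056  0.2801] max [ 0.5985 -0.1828  0.2998] mean [ 0.5861 -0.1912  0.2938] lean -55.5 yaw dx/dy 1.033 x at mean y,z=.1 0.868
side11.png [297, 187, 31, 52, 368] min [ 0.4834 -0.282   0.0216] max [ 0.5584 -0.1706  0.1674] mean [ 0.5208 -0.2112  0.1125] lean 18.2 yaw dx/dy -0.078 x at mean y,z=.1 0.5167
```

View pics/c11.png

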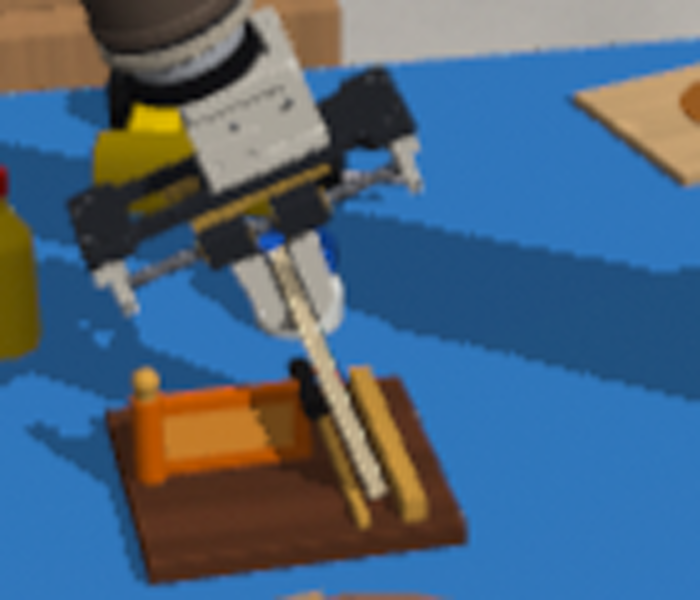

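View pics/c12.png

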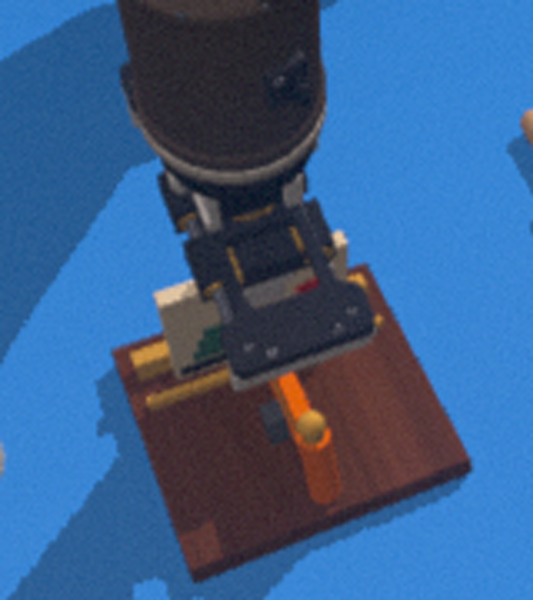

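The panel's foot is between the rear rail and the lip, and its back is close to the crossbar (side crop, about (320,385)). Lowering the last few mm.

Emit:
step_arm([
  [1, 0.002, 0, 0.0005, 0, 0, 0],
  [1, 0.004, 0, 0.001, 0, 0, 0],
  [1, 0.0055, 0, 0.0015, 0, 0, 0],
  [1, 0.0055, 0, 0.0015, 0, 0, 0],
  [1, 0.0055, 0, 0.0015, 0, 0, 0],
])

```text
clock: 16.42
position: [0.5211, -0.2342, 0.1045]
ee_rot: [-0.044, 1.903, 0.031]
force: [0.4, 0.2, 2.1]
width: 0.109
```

Run:
```python
from arc import *
st()
```

```text
t 16.42 pos [ 0.5211 -0.2342  0.1045] F [0.4 0.2 2.1] w 0.109
R [[-0.326, -0.046, 0.944], [-0.015, 0.999, 0.044], [-0.945, -0.0, -0.327]] q [-0.1   0.72  0.59  1.6  -0.24  1.23  0.59]
```

Emit:
step_arm([
  [0.6, 0, 0, 0, 0, 0, 0],
  [0.6, 0, 0, 0, 0, 0, 0],
  [0.6, 0, 0, 0, 0, 0, 0],
  [0.4, 0, 0, 0, 0, 0, 0],
  [0.4, 0, 0, 0, 0, 0, 0],
  [0.4, 0, 0, 0, 0, 0, 0],
  [0.4, 0, 0, 0, 0, 0, 0],
])

```text
clock: 17.0
position: [0.5209, -0.2342, 0.1042]
ee_rot: [-0.044, 1.904, 0.032]
force: [-0.0, 0.1, -0.6]
width: 0.303
```

```bash
python3 - <<'E'
from arc import *
st(); snap('side','side13.png');crop('side13.png',250,140,390,260,'c13.png'); snap('scene','scene13.png')
E
python3 pan.py scene13.png side13.png
```

```text
t 17.0 pos [ 0.5209 -0.2342  0.1042] F [-0.   0.1 -0.6] w 0.303
R [[-0.327, -0.046, 0.944], [-0.015, 0.999, 0.044], [-0.945, 0.0, -0.327]] q [-0.1   0.72  0.59  1.6  -0.24  1.23  0.59]
scene13.png [239, 252, 6, 14, 36] min [ 0.5128 -0.2012  0.0731] max [ 0.5908 -0.1802  0.1727] mean [ 0.5326 -0.1852  0.1128] lean 16.2 yaw dx/dy -2.691 x at mean y,z=.1 0.5289
scene13.png [181, 267, 28, 29, 295] min [ 0.482  -0.3112  0.0208] max [ 0.5941 -0.2566  0.1736] mean [ 0.5238 -0.2795  0.0888] lean 24.0 yaw dx/dy 0.312 x at mean y,z=.1 0.5288
side13.png [281, 143, 35, 36, 587] min [ 0.5088 -0.2697  0.199 ] max [ 0.5985 -0.1855  0.2999] mean [ 0.55   -0.2085  0.2477] lean 4.4 yaw dx/dy 0.664 x at mean y,z=.1 0.5388
side13.png [310, 187, 9, 16, 66] min [ 0.4999 -0.2344  0.1182] max [ 0.521  -0.2171  0.1673] mean [ 0.5098 -0.2238  0.1436] lean 14.9 yaw dx/dy -0.041 x at mean y,z=.1 0.4982
side13.png [304, 192, 24, 48, 212] min [ 0.483  -0.2854  0.0201] max [ 0.5329 -0.1727  0.1252] mean [ 0.5128 -0.2006  0.0854] lean 18.7 yaw dx/dy -0.082 x at mean y,z=.1 0.5177
side13.png [295, 194, 11, 15, 70] min [ 0.5385 -0.2312  0.1044] max [ 0.564  -0.2148  0.1488] mean [ 0.5518 -0.2228  0.1272] lean 21.3 yaw dx/dy -0.022 x at mean y,z=.1 0.5412
```

View pics/c13.png

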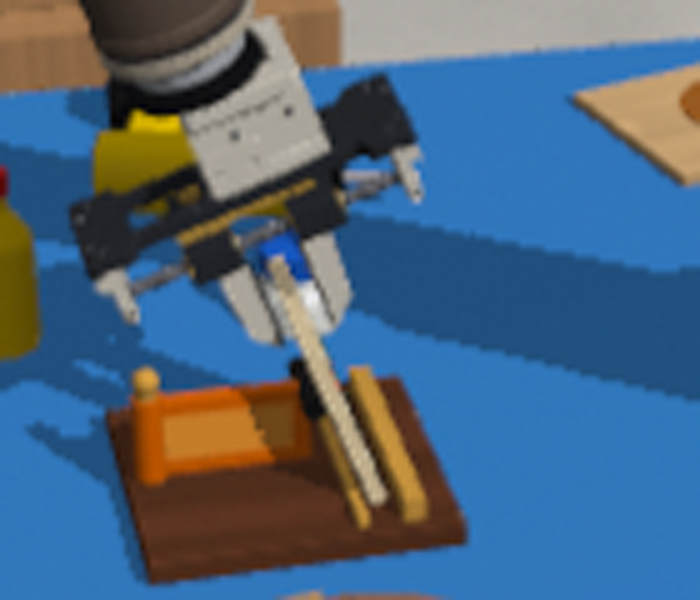

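The panel rests on the crossbar with a gap to both fingers. Opening a little more and retracting along the tool axis.

Emit:
step_arm([
  [0.1, 0, 0, 0, 0, 0, 0],
  [0.1, 0, 0, 0, 0, 0, 0],
  [0.1, -0.01, 0, 0, 0, 0, 0],
  [0.1, -0.03, 0, 0, 0, 0, 0],
  [0.1, -0.06, 0, 0, 0, 0, 0],
  [0.1, -0.1, 0, 0, 0, 0, 0],
  [0.1, -0.15, 0, 0, 0, 0, 0],
  [0.1, -0.2, 0, 0, 0, 0, 0],
  [0.1, -0.2, 0, 0, 0, 0, 0],
])

```text
clock: 17.85
position: [0.5773, -0.2328, 0.2631]
ee_rot: [-0.049, 1.893, 0.029]
force: [-0.8, 0.3, 0.5]
width: 0.45
```

```bash
python3 - <<'E'
from arc import *
st(); snap('side','side14.png');crop('side14.png',250,140,390,260,'c14.png'); snap('scene','scene14.png');crop('scene14.png',140,180,300,360,'c15.png')
E
python3 pan.py scene14.png side14.png
```

```text
t 17.85 pos [ 0.5773 -0.2328  0.2631] F [-0.8  0.3  0.5] w 0.45
R [[-0.317, -0.048, 0.947], [-0.019, 0.999, 0.044], [-0.948, -0.004, -0.317]] q [-0.1   0.66  0.64  1.28 -0.21  1.59  0.56]
scene14.png [181, 252, 69, 44, 967] min [ 0.4776 -0.3113  0.0204] max [ 0.5364 -0.1647  0.1239] mean [ 0.5227 -0.2374  0.0948] lean 19.9 yaw dx/dy -0.041 x at mean y,z=.1 0.5245
side14.png [292, 142, 9, 11, 57] min [ 0.5455 -0.237   0.2718] max [ 0.5656 -0.2182  0.2998] mean [ 0.5542 -0.2247  0.2887] lean 9.8 yaw dx/dy -0.222 x at mean y,z=.1 0.5217
side14.png [304, 192, 24, 48, 212] min [ 0.4835 -0.284   0.0217] max [ 0.5325 -0.1716  0.1248] mean [ 0.5128 -0.2     0.0856] lean 18.6 yaw dx/dy -0.079 x at mean y,z=.1 0.5176
```

View pics/c14.png

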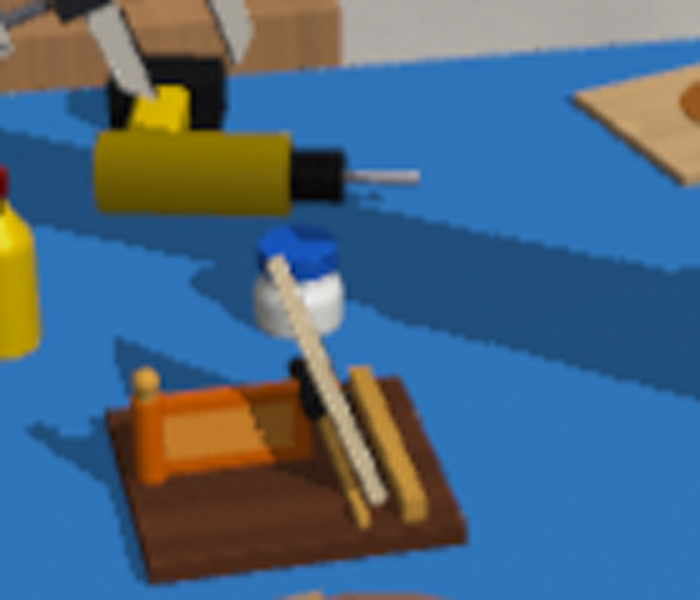

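View pics/c15.png

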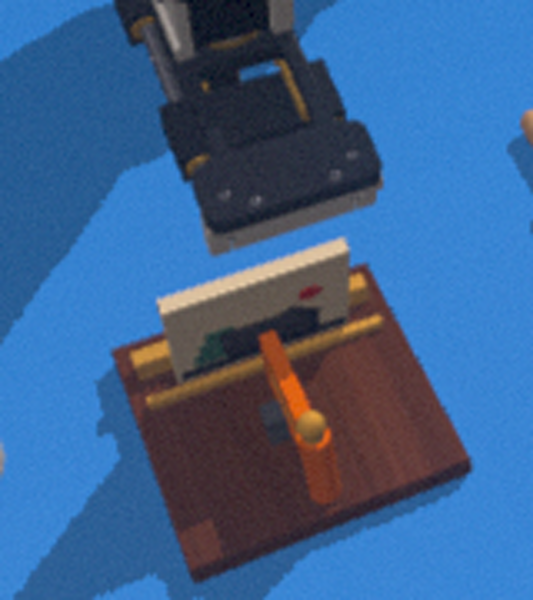

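Run:
```python
from m import *
im=ld('scene14.png');P=cloud(im)
m=(im['range_z']>0)&(P[:,:,0]>.45)&(P[:,:,0]<.58)&(P[:,:,1]>-.33)&(P[:,:,1]<-.13)&(P[:,:,2]<.14)
q=P[m&(P[:,:,2]>.1)]; print('panel top',q[:,1].min(),q[:,1].max(),(q[:,1].min()+q[:,1].max())/2,q.mean(0))
h,s,v=cv2.split(cv2.cvtColor(im['pixels'],cv2.COLOR_RGB2HSV))
q=P[m&(h>14)&(h<26)&(s>130)&(v>90)&(P[:,:,2]<.04)&(P[:,:,2]>.016)]; 
for a,b in((.46,.49),(.495,.52)):
    k=q[(q[:,0]>a)&(q[:,0]<b)]; print('rail',k[:,1].min(),k[:,1].max(),(k[:,1].min()+k[:,1].max())/2)
```

```text
panel top -0.28949565031835256 -0.17972018734545592 -0.23460791883190424 [ 0.52900242 -0.23599995  0.11536303]
rail -0.3121508611669351 -0.16276659418033784 -0.23745872767363646
rail -0.3106462423549034 -0.1633179786653047 -0.23698211051010404
```

The panel is in the groove, leaning about 19° and centred within roughly 2 mm (top edge centre y -0.235, rails -0.237). Next is the cover: closing the fingers and going behind the handle.

```bash
cat >> arc.py <<'E'
def cpt(ang,t,off,dep): return rpt(ang,t,-off,dep)
E
python3 - <<'E'
from arc import *
p=cpt(133,20,.055,.014); print(p, cpt(133,20,.055,-.12))
go([cpt(133,20,.055,-.12)],tgt(-1.4,20))
E
```

```text
[np.float64(0.722240033071722), np.float64(0.18989371130644192), np.float64(0.11821415431429784)] [np.float64(0.7680569830676), np.float64(0.18877544224582432), np.float64(0.24413296549960956)]
[-0.0713, 0.5143, 0.2574] [0.0638, 0.0186, 0.0239]
```

Emit:
step_arm([
  [1, -0.05, 0.04, 0.02, 0, 0, 0],
  [1, -0.09, 0.514, 0.24, 0.064, 0.018, 0.024],
  [1, -0.09, 0.514, 0.24, 0.064, 0.018, 0.024],
  [1, -0.09, 0.514, 0.24, 0.064, 0.018, 0.024],
  [1, -0.09, 0.514, 0.24, 0.064, 0.018, 0.024],
  [1, -0.09, 0.514, 0.24, 0.064, 0.018, 0.024],
  [1, -0.09, 0.514, 0.24, 0.064, 0.018, 0.024],
  [1, -0.09, 0.514, 0.24, 0.064, 0.018, 0.024],
  [1, -0.09, 0.514, 0.24, 0.064, 0.018, 0.024],
  [1, -0.09, 0.514, 0.24, 0.064, 0.018, 0.024],
  [1, -0.09, 0.514, 0.24, 0.064, 0.018, 0.024],
  [1, -0.09, 0.514, 0.24, 0.064, 0.018, 0.024],
])

```text
clock: 18.95
position: [0.7552, 0.1904, 0.2555]
ee_rot: [0.021, 1.925, -0.014]
force: [-1.1, -0.6, -2.5]
width: 0.004
```

Run:
```python
from arc import *
st()
go([cpt(133,20,.055,-.03),cpt(133,20,.055,.014)],tgt(-1.4,20))
```

```text
t 18.95 pos [0.7552 0.1904 0.2555] F [-1.1 -0.6 -2.5] w 0.004
R [[-0.347, 0.022, 0.938], [0.008, 1.0, -0.02], [-0.938, 0.0, -0.347]] q [-0.31  1.02  0.22  0.47 -0.28  2.   -0.26]
[0.1203, -0.0016, 0.0206] [0.0023, -0.0047, 0.0005]
[0.1753, -0.0016, 0.0208] [0.0023, -0.0047, 0.0005]
```

Run:
```python
from arc import *
t=8
go([(.74,.1904,.255),cpt(133,t,.055,-.03),cpt(133,t,.055,.012)],tgt(-1.4,t)); print(cpt(133,t,.055,.012))
```

```text
[0.0072, -0.0004, -0.0176] [0.0024, -0.2047, 0.0002]
[0.1069, -0.0016, 0.0112] [0.0024, -0.2047, 0.0002]
[0.1582, -0.0016, 0.0224] [0.0024, -0.2047, 0.0002]
[np.float64(0.7281381175479922), np.float64(0.1897497548582865), np.float64(0.1306432215105099)]
```

Emit:
step_arm([
  [1, 0.005, 0, -0.01, 0, -0.1, 0],
  [1, 0.02, 0, -0.01, 0, -0.2, 0],
  [1, 0.05, 0, 0, 0, -0.205, 0],
  [1, 0.09, 0, 0.008, 0, -0.205, 0],
  [1, 0.12, -0.001, 0.014, 0, -0.205, 0],
  [1, 0.15, -0.001, 0.02, 0, -0.205, 0],
  [1, 0.158, -0.001, 0.0224, 0, -0.205, 0],
  [1, 0.158, -0.001, 0.0224, 0, -0.205, 0],
])

```text
clock: 19.62
position: [0.7263, 0.1847, 0.131]
ee_rot: [0.02, 1.713, -0.019]
force: [-0.5, 0.7, 0.7]
width: 0.004
```

Run:
```python
from arc import *
st(); snap('side','side16.png');crop('side16.png',200,150,400,350,'c16.png')
for a in (136,133,128,123,118,112,106,100,94,88):
    t=max(0,min(8,(a-95)*.3)); print(a,t); go([cpt(a,t,.025,.014)],tgt(-1.4,t))
```

```text
t 19.62 pos [0.7263 0.1847 0.131 ] F [-0.5  0.7  0.7] w 0.004
R [[-0.142, 0.024, 0.99], [0.002, 1.0, -0.024], [-0.99, -0.001, -0.142]] q [-0.4   0.81  0.22  1.16 -0.2   1.32 -0.2 ]
136 8
[0.0125, 0.006, -0.0275] [0.0005, 0.0007, 0.0002]
133 8
[0.0055, 0.006, -0.0369] [0.0005, 0.0007, 0.0002]
128 8
[-0.0049, 0.006, -0.0532] [0.0005, 0.0007, 0.0002]
123 8
[-0.0139, 0.006, -0.0704] [0.0005, 0.0007, 0.0002]
118 6.8999999999999995
[-0.0219, 0.006, -0.088] [0.0006, -0.0176, 0.0002]
112 5.1
[-0.0298, 0.0061, -0.1098] [0.0006, -0.0476, 0.0002]
106 3.3
[-0.0352, 0.0061, -0.1322] [0.0006, -0.0776, 0.0002]
100 1.5
[-0.0383, 0.0061, -0.1549] [0.0006, -0.1076, 0.0002]
94 0
[-0.0388, 0.0061, -0.1778] [0.0006, -0.1326, 0.0002]
88 0
[-0.036, 0.0061, -0.201] [0.0006, -0.1326, 0.0002]
```

View pics/c16.png

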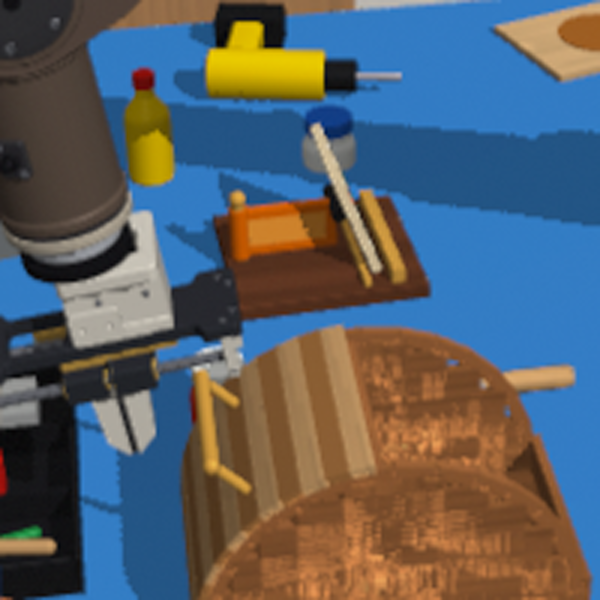

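The fingers are behind the handle (finger tip at crop (130,430), bar at (205,420)) and the body is clear. Pushing forward over the top.

Emit:
step_arm([
  [1, 0.009, 0.005, -0.016, 0, 0, 0],
  [1, 0.0055, 0.006, -0.037, 0, 0, 0],
  [1, -0.005, 0.006, -0.053, 0, 0, 0],
  [1, -0.014, 0.006, -0.07, 0, 0, 0],
  [1, -0.022, 0.006, -0.088, 0, -0.018, 0],
  [1, -0.03, 0.006, -0.11, 0, -0.048, 0],
  [1, -0.035, 0.006, -0.132, 0, -0.078, 0],
  [1, -0.038, 0.006, -0.155, 0, -0.108, 0],
  [1, -0.039, 0.006, -0.178, 0, -0.133, 0],
  [1, -0.036, 0.006, -0.201, 0, -0.133, 0],
  [1, -0.036, 0.006, -0.201, 0, -0.133, 0],
])

```text
clock: 20.58
position: [0.5769, 0.1942, 0.1923]
ee_rot: [0.024, 1.554, -0.015]
force: [3.0, -2.1, 15.8]
width: 0.003
```

Run:
```python
from arc import *
st(); snap('side','side17.png');crop('side17.png',200,150,420,370,'c17.png')
for a in (84,78,72,66,60,55,51,49):
    t=-min(20,(90-a)*.5); print(a,t,cpt(a,t,.025,.014)); go([cpt(a,t,.025,.014)],tgt(-1.4,t))
```

```text
t 20.58 pos [0.5769 0.1942 0.1923] F [ 3.  -2.1 15.8] w 0.003
R [[0.016, 0.024, 1.0], [0.006, 1.0, -0.024], [-1.0, 0.006, 0.016]] q [-0.58  0.43  0.23  1.69 -0.11  1.02 -0.33]
84 -3.0 [np.float64(0.5610902475820349), np.float64(0.1938269460428112), np.float64(0.18435248279506217)]
[0.0087, -0.0011, -0.0206] [-0.0001, -0.0354, -0.0055]
78 -6.0 [np.float64(0.5433213694549215), np.float64(0.19426063677633282), np.float64(0.18280017797715287)]
[0.0103, -0.0011, -0.0429] [-0.0003, -0.0854, -0.0055]
72 -9.0 [np.float64(0.5258857028468931), np.float64(0.1946861947089485), np.float64(0.17937128475821115)]
[0.0143, -0.0011, -0.0647] [-0.0004, -0.1354, -0.0055]
66 -12.0 [np.float64(0.5089788416229347), np.float64(0.19509884591817586), np.float64(0.17411481732055362)]
[0.0205, -0.0012, -0.086] [-0.0006, -0.1854, -0.0055]
60 -15.0 [np.float64(0.49278998080497544), np.float64(0.19549397266015664), np.float64(0.16710003643314614)]
[0.029, -0.0012, -0.1064] [-0.0007, -0.2354, -0.0055]
55 -17.5 [np.float64(0.479978412431492), np.float64(0.1958066687372928), np.float64(0.15997467156057216)]
[0.0377, -0.0013, -0.1225] [-0.0008, -0.2771, -0.0055]
51 -19.5 [np.float64(0.47024543760859633), np.float64(0.19604422458972717), np.float64(0.15348017174489456)]
[0.0456, -0.0013, -0.1348] [-0.0009, -0.3104, -0.0054]
49 -20 [np.float64(0.46552863973878705), np.float64(0.19615934899507212), np.float64(0.1497331121717924)]
[0.0502, -0.0014, -0.1408] [-0.001, -0.3188, -0.0054]
```

View pics/c17.png

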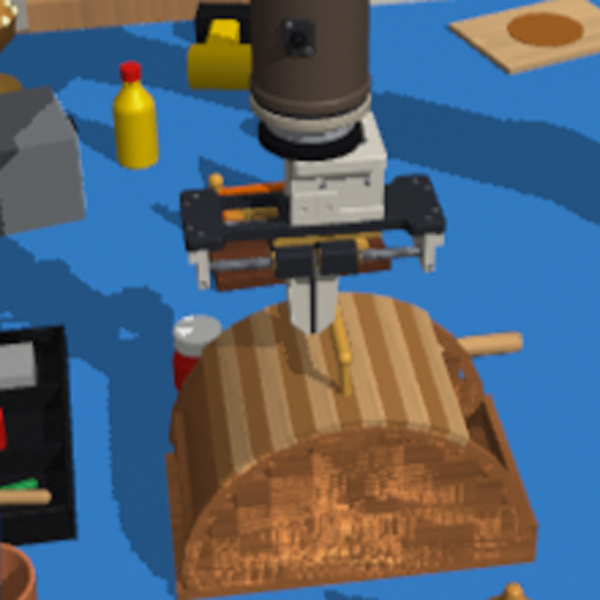

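Run:
```python
from arc import *
im=ld('side17.png');P=cloud(im)
h,s,v=cv2.split(cv2.cvtColor(im['pixels'],cv2.COLOR_RGB2HSV))
u=(P[:,:,:2]-C)@bx; r=np.hypot(u,P[:,:,2]-.02)
m=(im['range_z']>0)&(r>.166)&(r<.192)&(abs(u)<.12)&(P[:,:,1]>.12)&(P[:,:,1]<.26)&(P[:,:,2]>.1)&(s>100)
b=P[m]; print(len(b),b.mean(0),b.min(0),b.max(0), 'u',u[m].mean(),np.median(u[m]))
yx=np.argwhere(m); print(yx.min(0),yx.max(0))
```

```text
112 [0.55889996 0.22781663 0.20110659] [0.55162444 0.17752573 0.18865842] [0.56493845 0.25360255 0.20599952] u 0.004073367090705834 0.004050196027597
[261 321] [286 328]
```

The bar sits at box x = +4 mm with the tip only 6 mm below its centre, and it is pushing up on the finger taper. I'll back off, go deeper and continue.

Emit:
step_arm([
  [1, 0, 0, 0.015, 0, 0, 0],
  [1, 0, 0, 0.03, 0, 0, 0],
  [1, 0.005, 0, 0.03, 0, 0, 0],
  [1, 0.005, 0, 0.03, 0, 0, 0],
])

```text
clock: 20.97
position: [0.5982, 0.1929, 0.1811]
ee_rot: [0.02, 1.567, -0.019]
force: [-0.5, -0.1, 0.1]
width: 0.004
```

Run:
```python
from arc import *
st()
go([(.60,.193,.175)],tgt(-1.4,0))
for a in (90,86,82,77,72,66,60,55,51,49):
    t=-min(20,(90-a)*.5); go([cpt(a,t,.025,.02)],tgt(-1.4,t))
```

```text
t 20.97 pos [0.5982 0.1929 0.1811] F [-0.5 -0.1  0.1] w 0.004
R [[0.004, 0.025, 1.0], [0.001, 1.0, -0.025], [-1.0, 0.001, 0.004]] q [-0.55  0.48  0.23  1.64 -0.12  1.03 -0.31]
[0.0077, 0.0002, 0.0022] [-0.0003, 0.004, -0.001]
[0.0038, 0.0001, -0.024] [-0.0003, 0.004, -0.001]
[0.0032, 0.0001, -0.0387] [-0.0003, -0.0294, -0.001]
[0.0036, 0.0, -0.0533] [-0.0003, -0.0627, -0.001]
[0.0056, 0.0, -0.0715] [-0.0003, -0.1044, -0.001]
[0.0093, 0.0, -0.0893] [-0.0003, -0.146, -0.001]
[0.0157, 0.0, -0.1101] [-0.0004, -0.196, -0.001]
[0.0243, 0.0, -0.13] [-0.0004, -0.246, -0.001]
[0.033, -0.0, -0.1457] [-0.0004, -0.2877, -0.001]
[0.041, -0.0, -0.1577] [-0.0004, -0.321, -0.001]
[0.0456, -0.0, -0.1635] [-0.0004, -0.3294, -0.001]
```

Emit:
step_arm([
  [1, 0.0055, 0, 0.002, 0, 0.004, 0],
  [1, 0.005, 0, -0.012, 0, 0.004, 0],
  [1, 0.004, 0, -0.026, 0, 0, 0],
  [1, 0.0035, 0, -0.039, 0, -0.029, 0],
  [1, 0.0036, 0, -0.053, 0, -0.063, 0],
  [1, 0.0056, 0, -0.0715, 0, -0.104, 0],
  [1, 0.0093, 0, -0.089, 0, -0.146, 0],
  [1, 0.0157, 0, -0.11, 0, -0.196, 0],
  [1, 0.0157, 0, -0.11, 0, -0.196, 0],
])

```text
clock: 21.72
position: [0.5034, 0.1946, 0.1657]
ee_rot: [0.014, 1.366, -0.018]
force: [-1.4, -0.3, -0.4]
width: 0.003
```

Run:
```python
from arc import *
st(); snap('side','side18.png');crop('side18.png',220,150,440,370,'c18.png')
for a in (66,60,55,51,49):
    t=-min(20,(90-a)*.5); go([cpt(a,t,.025,.02)],tgt(-1.4,t))
```

```text
t 21.72 pos [0.5034 0.1946 0.1657] F [-1.4 -0.3 -0.4] w 0.003
R [[0.203, 0.021, 0.979], [-0.005, 1.0, -0.021], [-0.979, -0.001, 0.203]] q [-0.76  0.26  0.27  2.04  0.06  0.67 -0.57]
[-0.0006, -0.0, 0.0058] [0.0033, -0.0041, -0.0005]
[0.0038, 0.0, -0.0154] [0.0033, -0.0541, -0.0006]
[0.0093, 0.0001, -0.0326] [0.0032, -0.0958, -0.0007]
[0.0147, 0.0001, -0.0459] [0.0032, -0.1291, -0.0007]
[0.0181, 0.0002, -0.0526] [0.0032, -0.1374, -0.0008]
```

View pics/c18.png

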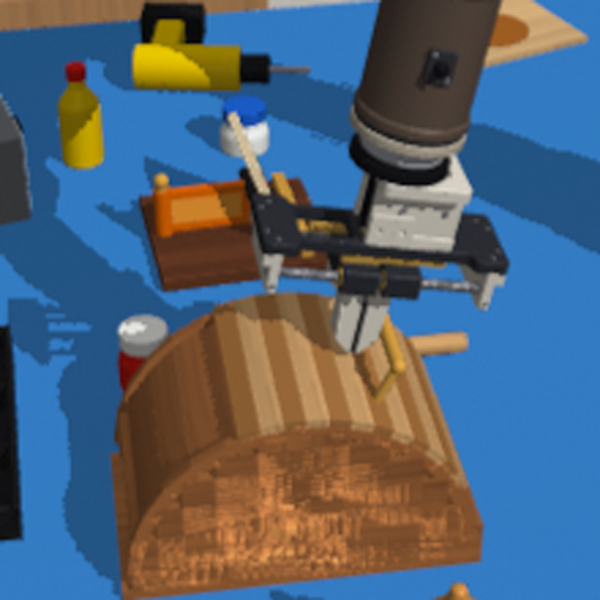

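Emit:
step_arm([
  [1, 0.001, 0, -0.007, 0, -0.03, 0],
  [1, 0.0038, 0, -0.0154, 0, -0.054, 0],
  [1, 0.007, 0, -0.024, 0, -0.075, 0],
  [1, 0.0093, 0, -0.0326, 0, -0.096, 0],
  [1, 0.012, 0, -0.039, 0, -0.11, 0],
  [1, 0.0147, 0, -0.046, 0, -0.129, 0],
  [1, 0.0147, 0, -0.046, 0, -0.129, 0],
])

```text
clock: 22.35
position: [0.4754, 0.196, 0.1483]
ee_rot: [0.014, 1.228, -0.02]
force: [-0.6, 1.3, -0.0]
width: 0.005
```

Run:
```python
from arc import *
st()
```

```text
t 22.35 pos [0.4754 0.196  0.1483] F [-0.6  1.3 -0. ] w 0.005
R [[0.336, 0.023, 0.941], [-0.008, 1.0, -0.022], [-0.942, -0.0, 0.336]] q [-0.95  0.21  0.36  2.23  0.3   0.46 -0.89]
```

Emit:
step_arm([
  [1, 0, 0, -0.006, 0, 0, 0],
  [1, 0, 0, -0.012, 0, 0, 0],
  [1, 0, 0, -0.012, 0, 0, 0],
])

```text
clock: 22.6
position: [0.4679, 0.1964, 0.146]
ee_rot: [0.016, 1.226, -0.02]
force: [4.6, 0.7, 0.1]
width: 0.005
```

Emit:
step_arm([
  [1, 0.001, 0, -0.005, 0, 0, 0],
  [1, 0.002, 0, -0.01, 0, 0, 0],
  [1, 0.002, 0, -0.01, 0, 0, 0],
])

```text
clock: 22.85
position: [0.4676, 0.1967, 0.1459]
ee_rot: [0.022, 1.216, -0.02]
force: [21.7, -9.2, 15.8]
width: 0.006
```

Run:
```python
from arc import *
st(); snap('side','side19.png');crop('side19.png',220,170,440,390,'c19.png')
im=ld('side19.png');P=cloud(im)
u=(P[:,:,:2]-C)@bx; r=np.hypot(u,P[:,:,2]-.02); h,s,v=cv2.split(cv2.cvtColor(im['pixels'],cv2.COLOR_RGB2HSV))
m=(im['range_z']>0)&(r>.168)&(r<.19)&(u<-.05)&(P[:,:,1]>.12)&(P[:,:,1]<.26)&(P[:,:,2]>.1)&(s>100)
b=P[m]; print(len(b),b.mean(0),np.degrees(np.arctan2(b[:,2].mean()-.02,-u[m].mean())))
```

```text
t 22.85 pos [0.4676 0.1967 0.1459] F [21.7 -9.2 15.8] w 0.006
R [[0.348, 0.028, 0.937], [-0.004, 1.0, -0.028], [-0.938, 0.006, 0.348]] q [-0.98  0.2   0.37  2.26  0.33  0.43 -0.94]
95 [0.44122521 0.23311324 0.15964   ] 50.84741287622514
```

View pics/c19.png

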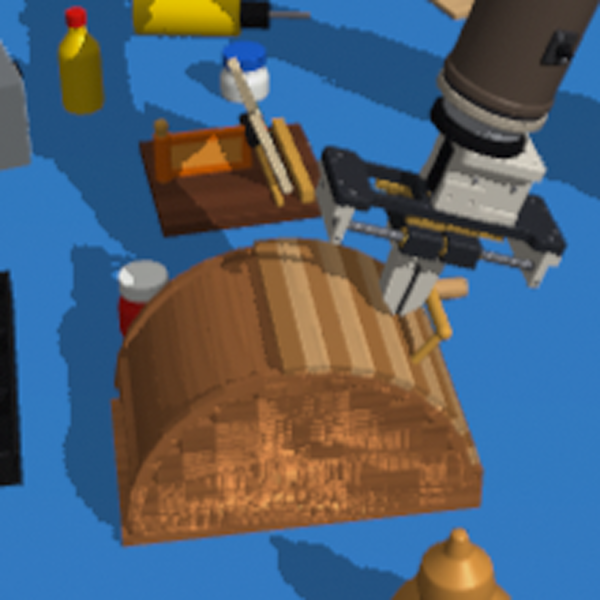

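The cover stopped with 27 N on the handle and the bar at about 50°, so it is shut. Retreating clear.

Emit:
step_arm([
  [1, -0.003, 0, 0.012, 0, 0, 0],
  [1, -0.02, 0, 0.02, 0, 0, 0],
  [1, -0.06, 0, 0.02, 0, 0, 0],
  [1, -0.1, 0, 0.02, 0, 0, 0],
  [1, -0.15, 0, 0.02, 0, 0, 0],
  [1, -0.18, 0, 0.02, 0, 0, 0],
  [1, -0.18, 0, 0.02, 0, 0, 0],
  [1, -0.18, 0, 0.02, 0, 0, 0],
])

```text
clock: 23.57
position: [0.4265, 0.1976, 0.2834]
ee_rot: [0.017, 1.226, -0.018]
force: [0.1, -0.7, -0.0]
width: 0.003
```

```bash
python3 - <<'E'
from arc import *
st(); snap('side','side20.png'); snap('scene','scene20.png')
for f,c in (('side20.png',1),('scene20.png',1),('scene6.png',0)):
    im=ld(f);P=cloud(im)
    u=(P[:,:,:2]-C)@bx; r=np.hypot(u,P[:,:,2]-.02); h,s,v=cv2.split(cv2.cvtColor(im['pixels'],cv2.COLOR_RGB2HSV))
    m=(im['range_z']>0)&(r>.168)&(r<.19)&(u<-.05)&(P[:,:,1]>.12)&(P[:,:,1]<.26)&(P[:,:,2]>.1)&(P[:,:,2]<.2)&(s>100)
    b=P[m]
    if len(b): print(f,len(b),b.mean(0),np.degrees(np.arctan2(b[:,2].mean()-.02,-u[m].mean())))
E
python3 pan.py scene20.png side20.png
```

```text
t 23.57 pos [0.4265 0.1976 0.2834] F [ 0.1 -0.7 -0. ] w 0.003
R [[0.338, 0.023, 0.941], [-0.005, 1.0, -0.023], [-0.941, 0.003, 0.338]] q [-1.06 -0.07  0.31  2.11  0.34  0.87 -0.96]
side20.png 178 [0.44093326 0.20595618 0.16015491] 51.04216062060942
scene20.png 192 [0.44339853 0.19422797 0.16022193] 51.74198765210062
scene20.png [181, 252, 69, 42, 950] min [ 0.4758 -0.3113  0.0202] max [ 0.5358 -0.1636  0.1241] mean [ 0.5222 -0.2388  0.0954] lean 21.4 yaw dx/dy -0.036 x at mean y,z=.1 0.524
side20.png [304, 192, 24, 48, 214] min [ 0.4833 -0.2843  0.0204] max [ 0.5331 -0.1706  0.125 ] mean [ 0.5129 -0.2005  0.0858] lean 18.6 yaw dx/dy -0.08 x at mean y,z=.1 0.5177
```

View pics/side20.png

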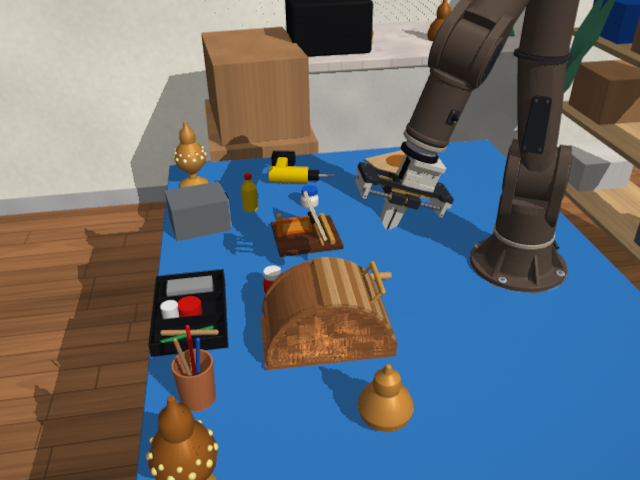

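View pics/scene20.png

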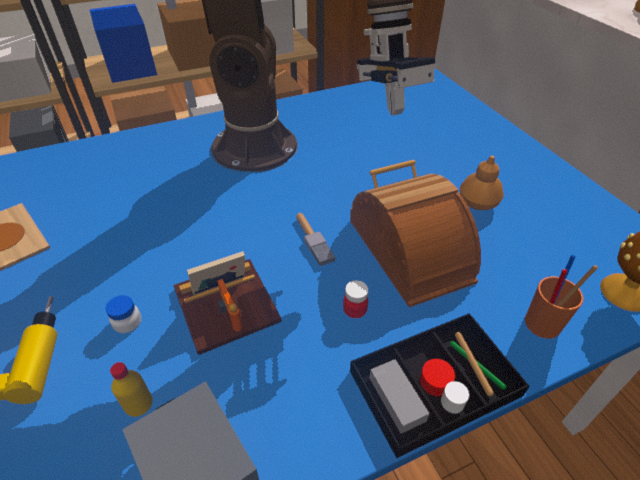

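The side view shows the handle at (376,278) and the panel leaning on the stand at (318,215); the bystanders have not moved. The handle angle reads 51 to 51.7°, slightly above the nominal 50°, so I'll press down on the bar once to confirm it is shut.

Run:
```python
from arc import *
go([(.441,.197,.24),(.441,.197,.18)],tgt(-1.4,0))
```

```text
[0.0548, 0.001, 0.0002] [0.0003, 0.3265, 0.0001]
[0.1255, 0.0011, -0.0249] [0.0003, 0.3265, 0.0001]
```

Emit:
step_arm([
  [1, 0.01, 0, 0, 0, 0.1, 0],
  [1, 0.03, 0, 0, 0, 0.2, 0],
  [1, 0.055, 0, 0, 0, 0.326, 0],
  [1, 0.055, 0, 0, 0, 0.326, 0],
  [1, 0.08, 0, -0.009, 0, 0.326, 0],
  [1, 0.105, 0, -0.018, 0, 0.326, 0],
  [1, 0.125, 0, -0.025, 0, 0.326, 0],
  [1, 0.125, 0, -0.025, 0, 0.326, 0],
  [1, 0.125, 0, -0.025, 0, 0.326, 0],
])

```text
clock: 24.42
position: [0.4403, 0.1957, 0.1802]
ee_rot: [0.018, 1.571, -0.021]
force: [0.0, -0.5, 0.8]
width: 0.005
```

Emit:
step_arm([
  [1, 0.01, 0, 0, 0, 0, 0],
  [1, 0.018, 0, 0, 0, 0, 0],
  [1, 0.018, 0, 0, 0, 0, 0],
])

```text
clock: 24.67
position: [0.4409, 0.1967, 0.1663]
ee_rot: [0.019, 1.569, -0.018]
force: [-0.5, 0.1, 0.4]
width: 0.006
```

Emit:
step_arm([
  [1, 0.004, 0, 0, 0, 0, 0],
  [1, 0.006, 0, 0, 0, 0, 0],
  [1, 0.006, 0, 0, 0, 0, 0],
])

```text
clock: 24.92
position: [0.4414, 0.1969, 0.1626]
ee_rot: [0.02, 1.569, -0.018]
force: [-2.6, -0.3, 4.0]
width: 0.002
```

Emit:
step_arm([
  [1, 0.003, 0, 0, 0, 0, 0],
  [1, 0.006, 0, 0, 0, 0, 0],
  [1, 0.006, 0, 0, 0, 0, 0],
])

```text
clock: 25.17
position: [0.4418, 0.1971, 0.1614]
ee_rot: [0.022, 1.568, -0.016]
force: [-19.4, -8.2, 60.3]
width: 0.003
```

Contact came at z = 0.1626, where a fully shut bar's top should be at 0.162, and it stopped hard. The cover is shut. Withdrawing straight up.

Emit:
step_arm([
  [1, -0.02, 0, 0, 0, 0, 0],
  [1, -0.06, 0, 0, 0, 0, 0],
  [1, -0.1, 0, 0, 0, 0, 0],
  [1, -0.15, 0, 0, 0, 0, 0],
  [1, -0.15, 0, 0, 0, 0, 0],
  [1, -0.15, 0, 0, 0, 0, 0],
  [1, -0.15, 0, 0, 0, 0, 0],
])

```text
clock: 25.75
position: [0.4408, 0.1967, 0.2772]
ee_rot: [0.019, 1.569, -0.018]
force: [-0.3, 0.1, -0.2]
width: 0.006
```

Run:
```python
from arc import *
st(); snap('side','side21.png'); snap('scene','scene21.png')
a=cv2.imread('pics/scene21.png'); b=cv2.imread('pics/side21.png'); cv2.imwrite('pics/c21.png',np.hstack([cv2.resize(a[140:400,90:510],(400,248)),cv2.resize(b[130:430,140:440],(248,248))]))
for n,(x0,x1,y0,y1) in dict(red=(.6,.7,-.05,.05),brush=(.34,.50,-.04,.04),gourd=(.4,.58,.36,.52),white=(.44,.55,-.48,-.37)).items():
    o=[]
    for f in ('scene0.png','scene21.png','side0.png','side21.png'):
        P=cloud(ld(f)); k=(P[:,:,0]>x0)&(P[:,:,0]<x1)&(P[:,:,1]>y0)&(P[:,:,1]<y1)&(P[:,:,2]>.01)&(P[:,:,2]<.15); o.append(P[k].mean(0).round(3).tolist())
    print(n,o)
```

```text
t 25.75 pos [0.4408 0.1967 0.2772] F [-0.3  0.1 -0.2] w 0.006
R [[0.002, 0.024, 1.0], [0.001, 1.0, -0.024], [-1.0, 0.001, 0.002]] q [-0.94  0.15  0.48  1.86 -0.08  1.14 -0.46]
red [[0.664, -0.003, 0.049], [0.663, -0.003, 0.049], [0.658, 0.01, 0.056], [0.658, 0.01, 0.056]]
brush [[0.443, -0.001, 0.019], [0.443, -0.001, 0.018], [0.373, 0.006, 0.017], [0.371, 0.007, 0.017]]
gourd [[0.499, 0.427, 0.073], [0.499, 0.427, 0.073], [0.487, 0.469, 0.074], [0.487, 0.469, 0.074]]
white [[0.51, -0.424, 0.042], [0.509, -0.424, 0.042], [0.498, -0.412, 0.039], [0.497, -0.414, 0.04]]
```

View pics/c21.png

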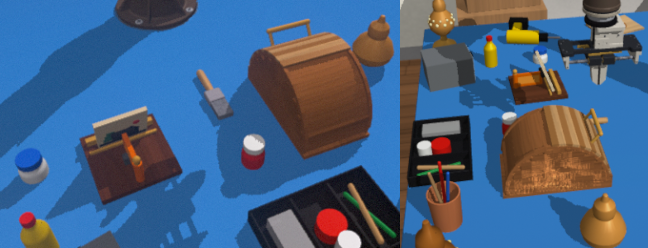

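The final views show the panel leaning on the leg in the groove, the cover shut, the bystanders where they were, and the arm clear. Handing in.

```bash
python3 -c "
from h import *
arm.sign_off(); st()"
```

```text
the job is handed in; nothing more can be done
the job is handed in; nothing more can be done
```

The job is done and handed in at about 26 s of the 72 s allowed. The order was as asked: leg out, cover open, panel placed and released, cover shut.

- **Leg:** I pushed it round until it stopped moving at 25 N. It points square at the groove.
- **Cover, opening:** I rolled it to its rear stop, where the handle read about 133°. I pushed harder than needed there, about 80 N through the fingers, under the 120 N wrist limit.
- **Panel:** I took it out upright and released it in the groove, leaning about 19° on the crossbar and right way up. It was centred within about 2 mm, and later views showed it unchanged.
- **Cover, closing:** The fingers rode up on the handle bar partway, so I backed off, went deeper and pushed it to the stop. The cameras then read 51 to 51.7° against the nominal 50°. A press down on the bar met it at z = 0.1626 m, where a shut cover should have it (0.162 m). That press reached about 60 N.
- **Everything else:** The jars, brush and gourd measured within 2 mm of where they started, and the arm was clear of everything when I handed in.

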